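Tip the tomatoes from a divided dish into the spinner and spin them

ROBOT

A 6-joint arm with a two-finger parallel gripper is mounted at the origin on a cart in front of the work surface, level with it; the furniture and walls round the work are solid. World frame = base frame: x ahead of the robot, y to its left, z up, the work surface at z = 0. Lengths are in mm, angles in rad, forces in N, time in s.
With the tool pointing down it reaches from about 350 to 925 mm from the base axis. Payload 6.4 kg.
Tool frame: the origin (TCP) lies midway between the tips of the shut fingers; the grasp point (between the pads) lies 19 mm behind it; z points along the fingers, y is the direction in which the jaws open and shut (so a half turn about z gives the same grasp; the last joint's range is limited). The gripper opens to 94 mm and grips with 3 to 60 N. Pads are 16 mm wide; open, the fingers measure 119 mm over their backs; the gripper's body (75 mm by 177 mm) begins 78 mm behind the grasp point.
Start: joints at [-1.438, 0.245, 1.558, -0, 1.339, -0.174], TCP at [196.311, -619.658, 205.455] pointing down, gripper open.
Joint ranges: [-3.13, 3.13], [-1.02, 2.26], [0.13, 2.54], [-0.95, 4.09], [0.21, 2.88], [-2.74, 2.74]. Speed limits (rad/s): [2.57, 2.57, 3.14, 3.14, 3.14, 3.14].

INTERFACE

Orientations are given as [roll, pitch, yaw] about the fixed x, y, z axes, in that order (R = Rz(yaw) Ry(pitch) Rx(roll)).
In Python, from plant import bot gives the robot as it stands.
- The arm moves only by the tool servo_tool, never from a script. Its argument "increments" is a list of rows, each an object of numbers: "jaw": the closure, from -1 (fully open) to 1 (shut); "x", "y", "z": the shift along the tool's x, y, z in mm; "spin": the turn about the tool's z in degrees. In form: [{"jaw": .., "x": .., "y": .., "z": .., "spin": ..}, ...]. A call has 1 to 12 rows; each row shifts and turns the pose as measured when the row begins, along the tool's axes as they then stand; what a row does not reach is not made up. A row lasts 1/8 s, in which the tool goes at most 62.5 mm and 10.7 degrees, less where a joint would pass 70% of its speed; a pose out of reach is approached as far as the arm can. A call with a gripper value outside its range is refused whole. The fingers move at their own pace and stop on an object; "newtons" is the grip in N (left out, the last holds). Time passes only in rows, so rows that do not move let the fingers close. It gives the time, the measured TCP pose, the force and the opening at its end, in the units of the state.
- bot.get_state(): the state, without advancing time (a new reading comes with each control period).
- bot.camera(name): name is "side" or "top"; returns a dict with "pixels" (420x560x3 uint8, red, green, blue), "intrinsics" (3x3 intrinsics, pixels), "k1" (the pictures are not rectified: a ray, as slopes to the right and down, at radius r is drawn at 1 + k1 r^2 times it, then the intrinsics apply), "R" (3x3) and "t" (3): a world point X has camera coordinates R X + t. Camera axes: x right, y down, z forward; pixel columns grow to the right and rows downward; lengths in mm; the calibration is good to about 2 mm. A picture is of the moment at which its call begins. There is no depth.
- bot.close_job(): hands the job in, once; it reports no verdict.
Trained networks look in a picture, given as the dict that the camera call returned (one of the last four; its "shot" number tells which), for a name from the list of things; names that differ only in an ending like _2 or _b are one class to them, and where a whole thing is asked for, a point or a joint stands for the part that bears it (a point fixed in the world has none). Each returns a list of dicts, best first, with "confidence" (0 to 1); they miss things now and then, are a little off and sometimes report something else, mostly with a low value. They report only what shows in the picture. A call takes as long as a camera call. They do not tell look-alikes from the thing itself.
- bot.trace(picture, target): "pixels" (420x560 bool, what is visible of it) and "pixel" ([row, column] in pixels, amid what is visible of it).
- bot.pinpoint(picture, target): "pixel" ([row, column] in pixels: a listed point, or the origin of a listed thing).
The state is a dict: "time": time; "qpos": joint angles; "qvel": joint speeds; "joint_torque": joint torques, N m; "ee_pos": TCP position; "tool_rot": TCP orientation; "wrist_force": force on the tool from outside, world axes, zero at the start; "ft_torque": the same for the moment, N m; "grip_width": finger opening in mm.
Only numpy, scipy, OpenCV 4.12 (cv2) and the standard library are available. Lean on these libraries where they do the work, as an engineer would, in place of code of your own. Each camera call takes 0.05 s, during which the arm holds its last target. There are 200 camera calls.

TASK

Tip the three rinsed cherry tomatoes, and only those, out of the divided dish into the basket of the salad spinner by turning the dish so that the tomato half faces down; the lemon wedges stay in their half. Set the dish back upright on the chopping board, then turn the spinner's crank clockwise (seen from above) two full turns. Leave the other things on the worktop where they are.

Things in the scene. Friction and masses are not known exactly. Their poses are not given: they have to be found in the camera images.
- dish: Loose round blue two-section dish, 0.30 kg, 220 mm across. Origin: centre of underside, z up. Flat floor 5 mm thick, radius 66 mm; wall flares at 31 deg to the rim, 27 mm high. An upright divider 8 mm thick, 42 mm high, along the dish's x axis splits it: the +y half holds three tomatoes, the -y half two lemon wedges.
- dish_handle (a point): Centre of the flat handle bar over the divider, 96 mm above the dish's underside. Bar along the dish's x, 96 mm long, 13 mm thick (in y), 24 mm tall (84 to 108 mm above the underside), on two posts at x = +-38 mm; 42 mm free below it. Axes as the dish's.
- tomato_lip (a point): Point on the dish's rim in the middle of the tomato half (+y), 110 mm from the centre, 27 mm up. When the dish is tipped about its x axis with this point lowest, the tomatoes roll over it at about 45 to 65 deg of tilt and the divider holds the wedges back; nearly level, everything stays in.
- lemon_lip (a point): Point on the dish's rim in the middle of the lemon half (-y), opposite tomato_lip.
- chopping_board: Fixed bamboo board in a black rubber rim, 262 (its x) by 325 (its y) mm, top 16 mm above the worktop; origin: centre of its underside. The dish starts on it and goes back on it.
- basket_floor (a point): Centre of the floor of the spinner's green slotted basket, on its upright turning axis, 24 mm above the worktop. The basket has radius 66 mm at the floor, 107 mm at its rim (86 mm above the worktop). Fixed white outer bowl round it: radius 117 mm, rim 100 mm above the worktop. Its x axis points away from the crank.
- crank_axis (a point): Point on the crank's upright axis, 134 mm above the worktop (level with the knob's middle), on the fixed gear tower 137 mm from the basket's axis on the spinner's -x side. A flat gear cover, 40 mm wide, top 105 mm above the worktop, reaches from the tower to 95 mm from the basket's axis.
- crank_knob (a point): Middle of the crank's upright round green knob, 134 mm above the worktop, 42 mm from the crank's axis. 21 to 25 mm thick, from 112 to 155 mm above the worktop; it spins freely on its pin, so it can be held at a fixed wrist angle all round the circle. Top of the crank arm below it: 109 mm.
- crank (a joint): Turn of the crank, rad; grows clockwise seen from above; 0 when the arm points straight away from the basket (spinner's -x). Starts between 0 and 0.7; no stops; light friction (about 1 N at the knob); stays where it is left. Geared to the basket, which turns 1.5 times as far the other way.
- tomato_a: Loose cherry tomato, about 35 mm, 19 g; starts in the +y half of the dish. Origin on its skin, at the underside when upright; it turns as the tomato rolls.
- tomato_b: Loose cherry tomato, about 38 mm, 19 g; starts in the +y half of the dish. Origin on its skin, at the underside when upright; it turns as the tomato rolls.
- tomato_c: Loose cherry tomato, about 40 mm, 19 g; starts in the +y half of the dish. Origin on its skin, at the underside when upright; it turns as the tomato rolls.
- wedge_a: Loose lemon wedge, 50 x 44 x 28 mm, 26 g; in the -y half of the dish, where it stays. Origin: centre of its underside.
- wedge_b: Loose lemon wedge, 50 x 44 x 28 mm, 26 g; in the -y half of the dish, where it stays. Origin: centre of its underside.
- green_mug: Bystander (loose), not to be disturbed: dark green mug, 95 mm tall, 92 mm across, handle to one side. Origin: centre of its underside.
- whole_lemon: Bystander (loose), not to be disturbed: whole yellow lemon, 70 mm. Origin: centre of its underside.
- timer: Bystander (loose), not to be disturbed: red and white kitchen timer, 60 mm across, 48 mm tall. Origin: centre of its underside.
- carrot: Bystander (loose), not to be disturbed: carrot, 244 mm long. Origin: centre of its underside.
There are look-alikes about, which are no part of the job. Leave any grey, purple or turquoise look-alike of the tomato_b alone.

How it is judged (in metres and radians):
On the way, in this order (a step that is already met when the one before it is completed fails the run):
1. the dish is tipped over the basket with its tomato half downward (angle between dish's own y axis and vertical above 2 rad and horizontal distance between dish_handle and basket_floor below 0.2 m), for 0.05 s.
2. all three tomatoes lie in the basket (horizontal distance between each of tomato_a, tomato_b, tomato_c and basket_floor below 0.092 m and height (world z) of tomato_a between 0.015 and 0.08 m and height (world z) of tomato_b between 0.015 and 0.08 m and height (world z) of tomato_c between 0.015 and 0.08 m), for 0.2 s.
3. the dish stands upright on the board with both lemon wedges in their half (angle between dish's own z axis and vertical below 0.06 rad and height (world z) of dish between 0.01 and 0.022 m and x of dish in the frame of chopping_board between -0.068 and 0.068 m and y of dish in the frame of chopping_board between -0.1 and 0.1 m and linear speed of dish below 0.02 m/s and y of each of wedge_a, wedge_b in the frame of dish below 0 m and distance between each of wedge_a, wedge_b and dish below 0.105 m), for 0.3 s.
4. the crank has been turned two turns clockwise (value of joint crank above 12.35 rad), for 0.1 s.
At the end, for the whole second after the job is handed in: Three tomatoes in the basket (within 92 mm of its axis, below its rim); both wedges in their own half; dish at rest on the board, upright within 0.06 rad, its centre within 68 mm (short way) and 100 mm (long way) of the board's middle; crank joint beyond 12.35 rad and still (all of step 2 and all of step 3 and value of joint crank above 12.35 rad and velocity of joint crank between -0.3 and 0.3 rad/s); the robot touches nothing.
It fails at once if a lemon wedge leaves its half of the dish (y of any of wedge_a, wedge_b in the frame of dish above 0.012 m or distance between any of wedge_a, wedge_b and dish above 0.12 m).
It fails at once if one of the other things on the worktop is shifted by more than 3 cm (distance of any of green_mug, whole_lemon, timer, carrot from where it was at the start of the episode above 0.03 m).
It also fails if it takes over 72 s, if anything falls off the work surface, if the arm or the gripper's body presses on something with over 40 N, if the wrist force passes 120 N, or if a joint passes its speed limit or range.

## Working session

There is one attempt and no reset: what is moved stays moved. The work goes in short steps, Python scripts to look and compute and a tool call to move; the robot and the scene stay as the last step left them, time stands still between calls to the robot, and variables do not carry over. Pictures are saved under pics/ and viewed, about 8 in all and at most 12, crops included, and the job is handed in when it is done.

Besides the shell and the picture viewer there is one more tool, called after ">>>" as name([rows], argument=value, ...), one row to a line, values as JSON. servo_tool: Moves the arm, as the interface text tells. Its arguments: {"type":"object","properties":{"increments":{"type":"array","items":{"type":"object","properties":{"jaw":{"type":"number"},"x":{"type":"number"},"y":{"type":"number"},"z":{"type":"number"},"spin":{"type":"number"}}}},"newtons":{"type":"number"}},"required":["increments"]}

```bash
mkdir -p pics; ls
cat > h.py <<'E'
import numpy as np, cv2
from plant import bot
def und(c,px):
    K=np.array(c["intrinsics"]);k1=c["k1"]
    d=np.array([(px[1]-K[0,2])/K[0,0],(px[0]-K[1,2])/K[1,1]])
    u=d.copy()
    for _ in range(20): u=d/(1+k1*(u@u))
    return np.array([u[0],u[1],1.])
def ray(c,px):
    R=np.array(c["R"]);t=np.array(c["t"]).ravel()
    return -R.T@t, R.T@und(c,px)
def atz(c,px,z):
    o,d=ray(c,px); return o+d*(z-o[2])/d[2]
def proj(c,X):
    K=np.array(c["intrinsics"]);p=np.array(c["R"])@np.array(X,float)+np.array(c["t"]).ravel()
    u=p[:2]/p[2];u=u*(1+c["k1"]*(u@u)); return K[1,1]*u[1]+K[1,2],K[0,0]*u[0]+K[0,2]
def save(c,n): cv2.imwrite("pics/"+n,cv2.cvtColor(c["pixels"],cv2.COLOR_RGB2BGR))
E
python3 - <<'E'
from h import *
np.set_printoptions(precision=1,suppress=True)
Z=dict(dish=16,dish_handle=112,tomato_lip=43,lemon_lip=43,chopping_board=0,basket_floor=24,crank_axis=134,crank_knob=134,green_mug=0,whole_lemon=0,timer=0,carrot=0,tomato_a=25,wedge_a=21)
for n in("top","side"):
    c=bot.camera(n);save(c,n+"0.png");print(n,"cam at",ray(c,(0,0))[0])
    for k,z in Z.items():
        for r in bot.pinpoint(c,k)[:4]: print(k,np.array(r["pixel"]),round(r["confidence"],2),atz(c,r["pixel"],z))
s=bot.get_state();print(s)
E
```

```text
pics
top cam at [-143.5   85.1 1587.3]
dish [214.8 218.2] 0.91 [631.1 210.8  16. ]
dish_handle [203.9 212. ] 0.93 [623.7 220.3 112. ]
tomato_lip [230.6 184.7] 0.77 [573.  317.8  43. ]
lemon_lip [196.1 244.9] 0.91 [677.1 117.4  43. ]
basket_floor [208.5 345.2] 0.59 [ 606.3 -208.5   24. ]
basket_floor [218.9 230.1] 0.59 [608.2 172.3  24. ]
basket_floor [196.2 246.8] 0.52 [686.2 111.5  24. ]
crank_axis [234.2 360.9] 0.86 [ 463.4 -221.1  134. ]
crank_knob [201.2 213.9] 0.52 [621. 212. 134.]
green_mug [251.  144.6] 0.93 [534.4 454.    0. ]
whole_lemon [251.9 420.7] 0.88 [ 437.9 -430.1    0. ]
timer [207.1 347.9] 0.58 [ 622.1 -222.8    0. ]
timer [213.  149.8] 0.57 [669.5 437.7   0. ]
tomato_a [214.4 205.8] 0.68 [632.4 250.3  25. ]
tomato_a [223.1 212.7] 0.64 [598.5 229.4  25. ]
tomato_a [234.3 290.8] 0.58 [532.3 -19.   25. ]
tomato_a [224.7 202.6] 0.52 [596.3 262.3  25. ]
wedge_a [204.  215.2] 0.75 [669.5 218.1  21. ]
wedge_a [249.8 147.4] 0.62 [528.6 440.3  21. ]
wedge_a [219.6 232. ] 0.55 [606.5 166.4  21. ]
wedge_a [205.2 219.5] 0.43 [663.6 204.2  21. ]
side cam at [ 259.8 1148.   560.
[... 869 characters left out ...]
 [270.6 252. ] 0.73 [596.6 272.3  25. ]
tomato_a [314.7 319.3] 0.69 [407.3 406.3  25. ]
tomato_a [251.5 336.1] 0.66 [421.6 129.6  25. ]
tomato_a [233.3 301.3] 0.64 [533.2  45.   25. ]
wedge_a [253.3 232.9] 0.6 [676.1 194.4  21. ]
wedge_a [251.7 257.9] 0.56 [616.8 170.4  21. ]
wedge_a [271.4 253.8] 0.17 [593.7 268.3  21. ]
{'time': 1.5, 'qpos': array([-1.4,  0.2,  1.6, -0. ,  1.3, -0.2]), 'qvel': array([ 0.,  0.,  0., -0.,  0.,  0.]), 'joint_torque': array([  0. , -41.6, -31.5,   0.1,   0. ,  -0. ]), 'ee_pos': array([ 196.3, -619.7,  205.4]), 'tool_rot': array([-3.1,  0. ,  0.3]), 'wrist_force': array([-0.9, -0.9, -1. ]), 'ft_torque': array([-0.1,  0.1,  0. ]), 'grip_width': 94.0056810072128}
```

Run:
```python
import cv2,numpy as np
a=cv2.imread("pics/top0.png")[130:330,100:480];a=cv2.resize(a,(760,400),interpolation=cv2.INTER_CUBIC);cv2.imwrite("pics/top0c.png",a)
a=cv2.imread("pics/side0.png")[130:370,160:440];a=cv2.resize(a,(700,600),interpolation=cv2.INTER_CUBIC);cv2.imwrite("pics/side0c.png",a)
```

```text
(no output)
```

View pics/top0c.png

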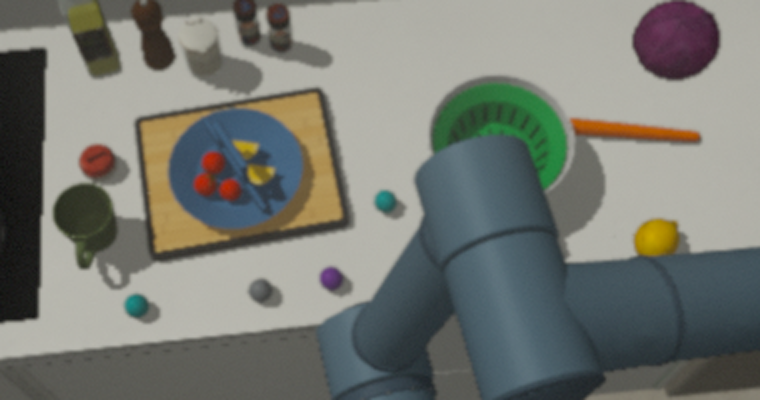

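View pics/side0c.png

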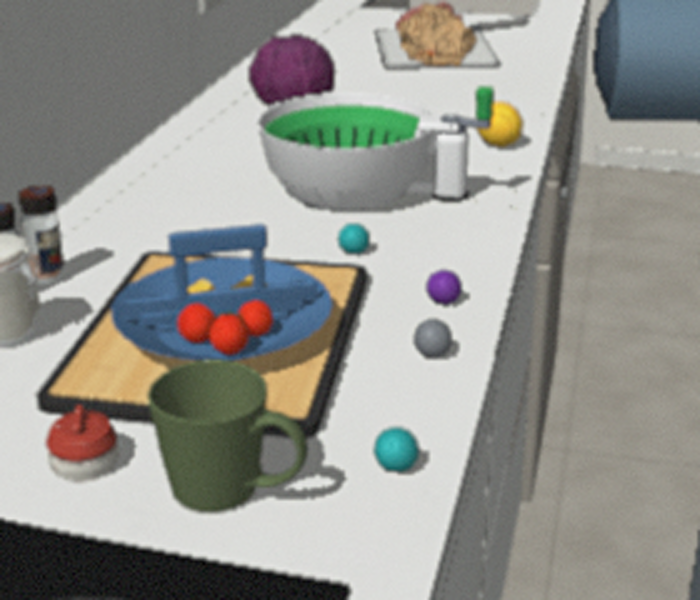

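The pictures show the dish at crop (237,168) in the top view, with three red tomatoes on its near-left side. The basket is at (505,130), and the knob and tower are at (485,105)/(455,150) in the side view. The interface gives only shifts and spin, so tipping needs a tilted tool. I'll raise the arm clear and watch how it behaves at the edge of its reach.

>>> servo_tool([
  {"z": -60},
  {"z": -60},
  {"z": -60},
  {"z": -60},
  {"z": -60},
  {"z": -60},
  {"z": -60},
  {"z": -60},
  {"z": -60},
])

```text
invalid input at $.increments[0]: expected keys jaw, x, y, z, spin
```

>>> servo_tool([
  {"jaw": -1,"x": 0,"y": 0,"spin": 0,"z": -60},
  {"jaw": -1,"x": 0,"y": 0,"spin": 0,"z": -60},
  {"jaw": -1,"x": 0,"y": 0,"spin": 0,"z": -60},
  {"jaw": -1,"x": 0,"y": 0,"spin": 0,"z": -60},
  {"jaw": -1,"x": 0,"y": 0,"spin": 0,"z": -60},
  {"jaw": -1,"x": 0,"y": 0,"spin": 0,"z": -60},
  {"jaw": -1,"x": 0,"y": 0,"spin": 0,"z": -60},
  {"jaw": -1,"x": 0,"y": 0,"spin": 0,"z": -60},
])

```text
time: 2.5
ee_pos: [196.1, -618.8, 693.2]
tool_rot: [-3.13, -0.002, 0.307]
wrist_force: [0.2, -1.1, 1.1]
grip_width: 94.1
```

Run:
```python
from h import *
np.set_printoptions(precision=3,suppress=True)
s=bot.get_state()
for k in("time","qpos","ee_pos","tool_rot","wrist_force"):print(k,s[k])
```

```text
time 2.5
qpos [-1.438  0.399  0.478 -0.     2.277 -0.174]
ee_pos [ 196.103 -618.78   693.209]
tool_rot [-3.13  -0.002  0.307]
wrist_force [ 0.179 -1.077  1.075]
```

>>> servo_tool([
  {"jaw": -1,"x": 0,"y": 0,"spin": 0,"z": -60},
  {"jaw": -1,"x": 0,"y": 0,"spin": 0,"z": -60},
  {"jaw": -1,"x": 0,"y": 0,"spin": 0,"z": -60},
  {"jaw": -1,"x": 0,"y": 0,"spin": 0,"z": -60},
])

```text
time: 3.0
ee_pos: [171.3, -544.6, 813.3]
tool_rot: [3.097, -0.003, 0.307]
wrist_force: [1.0, -0.5, 0.2]
grip_width: 94.0
```

Run:
```python
from h import *
np.set_printoptions(precision=3,suppress=True)
s=bot.get_state()
for k in("time","qpos","ee_pos","tool_rot","wrist_force"):print(k,s[k])
```

```text
time 3.0
qpos [-1.471  0.449  0.126  0.021  2.524 -0.189]
ee_pos [ 171.255 -544.577  813.349]
tool_rot [ 3.097 -0.003  0.307]
wrist_force [ 0.955 -0.505  0.191]
```

>>> servo_tool([
  {"jaw": -1,"x": 40,"y": -25,"z": 30,"spin": 0},
  {"jaw": -1,"x": 40,"y": -25,"z": 30,"spin": 0},
  {"jaw": -1,"x": 40,"y": -25,"z": 30,"spin": 0},
  {"jaw": -1,"x": 40,"y": -25,"z": 30,"spin": 0},
  {"jaw": -1,"x": 40,"y": -25,"z": 30,"spin": 0},
  {"jaw": -1,"x": 40,"y": -25,"z": 30,"spin": 0},
])

```text
time: 3.75
ee_pos: [349.1, -335.6, 650.8]
tool_rot: [3.049, -0.005, 0.299]
wrist_force: [-0.0, -0.8, 0.6]
grip_width: 93.6
```

```bash
cat >> h.py <<'E'
import json,os
from scipy.spatial.transform import Rotation as Ro
from scipy.optimize import least_squares
def log():
    s=bot.get_state(); r=[list(map(float,s["qpos"])),list(map(float,s["ee_pos"])),list(map(float,s["tool_rot"]))]
    open("log.jsonl","a").write(json.dumps(r)+"\n"); return s
def rz(a):return Ro.from_euler('z',a).as_matrix()
def ry(a):return Ro.from_euler('y',a).as_matrix()
# p: a1,h,L2,L3,e3(elbow offset),Lt,q6off
def fk(q,p):
    a1,h,L2,L3,e3,Lt,o6=p
    R=rz(q[0]);P=np.array([0,0,h])+R@[a1,0,0]
    R=R@ry(q[1]);P=P+R@[0,0,L2]
    R=R@ry(q[2]);P=P+R@[e3,0,L3]
    R=R@rz(q[3])@ry(q[4]);P=P+R@[0,0,Lt]
    return R@rz(q[5]+o6),P
def fitk():
    D=[json.loads(l) for l in open("log.jsonl")]
    def f(p):
        out=[]
        for q,x,e in D:
            R,P=fk(q,p);out+=list((P-x));out+=list(200*(Ro.from_matrix(R.T@Ro.from_euler('xyz',e).as_matrix())).as_rotvec())
        return np.array(out+list(.01*(np.array(p[:6])-[0,200,450,450,0,250])))
    best=min((least_squares(f,[0,200,450,450,0,250,o]) for o in(0,1.57,3.14,-1.57)),key=lambda s:s.cost)
    return best
E
cat > log.jsonl <<'E'
[[-1.438,0.245,1.558,0,1.339,-0.174],[196.311,-619.658,205.455],[-3.1416,0,0.307]]
[[-1.438,0.399,0.478,0,2.277,-0.174],[196.103,-618.78,693.209],[-3.13,-0.002,0.307]]
[[-1.471,0.449,0.126,0.021,2.524,-0.189],[171.255,-544.577,813.349],[3.097,-0.003,0.307]]
E
python3 - <<'E'
from h import *
np.set_printoptions(precision=3,suppress=True)
s=log();print(s["time"],s["qpos"],s["ee_pos"],s["tool_rot"])
b=fitk();print(b.x,b.cost,b.fun)
E
```

```text
3.75 [-0.988 -0.172  1.19  -0.023  2.033  0.273] [ 349.063 -335.554  650.819] [ 3.049 -0.005  0.299]
[  29.816  -99.731  353.742  557.098   83.924 -175.344    1.571] 25120.61474383496 [-111.766  -13.243    3.463   -0.082   -0.014    0.018 -109.854  -26.88
    0.065   -0.125   -0.03     0.016 -118.648   -2.215    2.644   -0.103
   -0.033   -0.093  -86.459  -56.032   -6.142   -0.       0.       0.059
    0.298   -2.997   -0.963    1.071    0.839   -4.253]
```

```bash
python3 - <<'E'
s=open('h.py').read()
s=s.replace("a1,h,L2,L3,e3,Lt,o6=p","a1,h,L2,L3,e3,Lt,o6,d=p").replace("R@[a1,0,0]","R@[a1,d,0]").replace("p[:6])-[0,200,450,450,0,250]","p)[[0,1,2,3,4,5,7]]-[0,200,450,450,0,250,110]").replace("450,450,0,250,o]","450,450,0,250,o,110]")
open('h.py','w').write(s)
E
python3 - <<'E'
from h import *
np.set_printoptions(precision=3,suppress=True)
b=fitk();print(b.x,b.cost,b.fun)
E
```

```text
[  0.323 269.565 419.237 568.78   66.183 275.518   1.571 112.571] 1.3137143886692806 [ 0.033  0.015  0.014 -0.082 -0.014  0.018  0.136 -0.076 -0.006 -0.125
 -0.03   0.016 -0.231  0.043 -0.027 -0.103 -0.033 -0.093  0.046  0.05
  0.012 -0.     0.     0.059  0.003  0.696 -0.308  1.188  0.662  0.255
  0.026]
```

```bash
cat > sim.py <<'E'
from h import *
P0=fitk().x
LO=np.array([-3.13,-1.02,.13,-.95,.21,-2.74]);HI=np.array([3.13,2.26,2.54,4.09,2.88,2.74])
VM=.7*np.array([2.57,2.57,3.14,3.14,3.14,3.14])*.125
def res(q,Rt,Pt,w):
    R,P=fk(q,P0); return np.r_[(P-Pt)/1000,w*Ro.from_matrix(R@Rt.T).as_rotvec()]
def step(q,row,w=1.,cap=True):
    x,y,z,spin=row;R,P=fk(q,P0)
    Pt=P+R@[x,y,z];Rt=R@rz(np.radians(spin))
    q2=least_squares(res,np.clip(q,LO+1e-4,HI-1e-4),bounds=(LO,HI),args=(Rt,Pt,w)).x
    if cap: q2=q+(q2-q)/max(1,np.max(np.abs(q2-q)/VM))
    return q2
def rot(q): return Ro.from_matrix(fk(q,P0)[0]).as_euler('xyz')
E
python3 - <<'E'
from sim import *
np.set_printoptions(precision=3,suppress=True)
D=[json.loads(l) for l in open("log.jsonl")]
for w in(.1,.3,.5,1,3):
    q=np.array(D[1][0])
    for _ in range(4): q=step(q,(0,0,-60,0),w)
    print(w,q,fk(q,P0)[1],rot(q))
E
```

```text
0.1 [-1.507  0.344  0.13   0.143  2.18  -0.131] [ 182.075 -576.798  897.808] [ 2.646 -0.003  0.307]
0.3 [-1.482  0.408  0.13   0.067  2.41  -0.163] [ 175.034 -554.224  838.88 ] [ 2.943 -0.002  0.307]
0.5 [-1.472  0.437  0.13   0.03   2.5   -0.183] [ 172.244 -545.315  818.91 ] [ 3.065 -0.002  0.307]
1 [-1.467  0.454  0.13   0.008  2.547 -0.196] [ 170.818 -540.767  809.104] [ 3.13  -0.002  0.307]
3 [-1.465  0.459  0.13   0.     2.562 -0.201] [ 170.379 -539.368  806.116] [-3.132 -0.002  0.307]
```

```bash
cat > scan.py <<'E'
from sim import *
np.set_printoptions(precision=2,suppress=True)
def Rt(psi,inc,spin):
    p,i=np.radians(psi),np.radians(inc)
    t=np.array([np.cos(p)*np.cos(i),np.sin(p)*np.cos(i),-np.sin(i)])
    y=np.array([-np.sin(p),np.cos(p),0]);x=np.cross(y,t)
    return np.c_[x,y,t]@rz(np.radians(spin))
rng=np.random.default_rng(0)
S=LO+(HI-LO)*rng.random((25,6))
def ik(R,P,seeds=S):
    best=None
    for s in seeds:
        r=least_squares(res,np.clip(s,LO+1e-3,HI-1e-3),bounds=(LO,HI),args=(R,P,.6),max_nfev=60)
        if r.cost<1e-7:
            return r.x
    return None
def gp(R,P,back=0): return P+R[:,2]*(19-back)
if __name__=="__main__":
    B=np.array([625.,213,112]);K=np.array([608.,-211,240])
    for psi in range(0,360,20):
        o=[]
        for base in(0,180):
            R=Rt(psi,20,base)
            q=ik(R,gp(R,B))
            if q is None: o.append("-");continue
            qa=ik(R,gp(R,B,120),[q]);
            e=[]
            for sg in(65,-65):
                qq=q
                ok=True
                for k in range(1,6):
                    X=B+[0,0,200*min(1,k/2)] if k<3 else B+[0,0,200]+(K-B-[0,0,200])*(k-2)/3
                    qq=ik(R,gp(R,X),[qq]); 
                    if qq is None: break
                if qq is not None:
                    for k in range(1,6):
                        R2=R@rz(np.radians(sg*k/5)); qq=ik(R2,gp(R2,K),[qq])
                        if qq is None: break
                e.append(qq is not None)
            o.append((q,qa is not None,e))
        print(psi,o)
E
timeout 500 python3 scan.py
```

```text
0 [(array([0.25, 0.25, 2.18, 3.6 , 0.55, 1.26]), True, [False, False]), (array([ 0.25,  0.25,  2.18,  3.6 ,  0.55, -1.88]), True, [False, False])]
20 [(array([0.04, 0.22, 2.23, 2.6 , 0.58, 1.93]), True, [False, False]), (array([ 0.04,  0.22,  2.23,  2.6 ,  0.58, -1.21]), True, [True, True])]
40 [(array([-0.13,  0.26,  2.17,  1.93,  0.83,  2.28]), True, [False, False]), (array([-0.13,  0.26,  2.17,  1.93,  0.83, -0.87]), True, [True, True])]
60 [(array([-0.22,  0.37,  2.02,  1.54,  1.11,  2.38]), True, [False, False]), (array([-0.22,  0.37,  2.02,  1.54,  1.11, -0.76]), True, [True, True])]
80 [(array([-0.24,  0.5 ,  1.82,  1.27,  1.38,  2.41]), True, [False, False]), (array([-0.24,  0.5 ,  1.82,  1.27,  1.38, -0.73]), True, [True, True])]
100 [(array([-0.21,  0.65,  1.59,  1.06,  1.63,  2.39]), True, [False, True]), (array([-0.21,  0.65,  1.59,  1.06,  1.63, -0.75]), True, [True, True])]
120 [(array([-0.15,  0.79,  1.36,  0.88,  1.88,  2.33]), True, [False, True]), (array([-0.15,  0.79,  1.36,  0.88,  1.88, -0.81]), True, [True, True])]
140 [(array([-0.07,  0.92,  1.14,  0.7 ,  2.11,
[... 379 characters left out ...]
se, [True, False])]
200 [(array([ 0.21,  1.13,  0.78, -0.21,  2.44,  1.36]), False, [True, True]), (array([ 0.21,  1.13,  0.78, -0.21,  2.44, -1.78]), False, [True, False])]
220 [(array([ 0.3 ,  1.09,  0.84, -0.53,  2.33,  1.04]), False, [False, False]), (array([ 0.3 ,  1.09,  0.84, -0.53,  2.33, -2.1 ]), False, [False, False])]
240 [(array([ 0.38,  1.01,  0.98, -0.76,  2.14,  0.84]), True, [False, False]), (array([ 0.38,  1.01,  0.98, -0.76,  2.14, -2.3 ]), True, [False, False])]
260 [(array([ 0.45,  0.9 ,  1.17, -0.93,  1.9 ,  0.72]), True, [False, False]), (array([ 0.45,  0.9 ,  1.17, -0.93,  1.9 , -2.42]), True, [False, False])]
280 ['-', '-']
300 ['-', '-']
320 ['-', '-']
340 ['-', '-']
```

```bash
cat > mpc.py <<'E'
from sim import *
from scipy.optimize import lsq_linear
rng=np.random.default_rng(1)
W=.6
def jac(q):
    R,P=fk(q,P0);J=np.zeros((6,6))
    for i in range(6):
        d=q.copy();d[i]+=1e-4;R2,P2=fk(d,P0)
        J[:3,i]=(P2-P)/1000/1e-4;J[3:,i]=W*Ro.from_matrix(R2@R.T).as_rotvec()/1e-4
    return J,R,P
def lstep(q,rows):
    J,R,P=jac(q);out=[]
    for r in rows:
        b=np.r_[R@np.array(r[:3])/1000,W*R[:,2]*np.radians(r[3])]
        lo=LO-q;hi=HI-q;lo=np.minimum(lo,-1e-6);hi=np.maximum(hi,1e-6)
        dq=lsq_linear(J,b,(lo,hi)).x
        out.append(q+dq/max(1,np.max(np.abs(dq)/VM)))
    return out
def tgt(psi,inc):
    p,i=np.radians(psi),np.radians(inc);return np.array([np.cos(p)*np.cos(i),np.sin(p)*np.cos(i),-np.sin(i)])
def box(P):
    r=np.hypot(P[0],P[1]);v=0
    for a,lo,hi in((P[2],450,750),(r,430,760),(P[0],80,620)): v+=max(0,lo-a,a-hi)
    return v/1000
def run(q,t,N,spins=(-10,-5,0,5,10),nc=24,verb=False):
    rows=[]
    for k in range(N):
        C=[]
        for _ in range(nc):
            v=rng.normal(size=3);v/=np.linalg.norm(v);C.append(list(np.round(v*60*rng.choice([.3,.6,1]),-1))+[float(rng.choice(spins))])
        if rows: C.append(rows[-1])
        Q=lstep(q,C)
        def cost(qq):
            R,P=fk(qq,P0);return np.arccos(np.clip(R[:,2]@t,-1,1))+1.5*box(P)
        cs=[cost(x) for x in Q];j=int(np.argmin(cs));q=Q[j];rows.append(C[j])
        if cs[j]<.05: break
    return q,rows,cs[j]
E
cat > try.py <<'E'
from mpc import *
import itertools,multiprocessing as mp
from scan import ik
np.set_printoptions(precision=2,suppress=True)
def job(a):
    b,r,z,s6=a
    P=np.array([r*np.cos(np.radians(b)),r*np.sin(np.radians(b)),z])
    rr=np.random.default_rng(0)
    for _ in range(40):   # tool down, q6 near limit
        yaw=rr.uniform(-np.pi,np.pi);R=rz(yaw)@np.diag([1,-1,-1.])
        q=least_squares(res,[np.radians(b)-.15,.3,1.,0,1.8,s6],bounds=(LO,HI),args=(R,P,.6)).x
        if np.linalg.norm(res(q,R,P,.6))<1e-3 and abs(q[3])<.2:
            d=(s6*2.73-q[5]); q[5]=s6*2.73; break
    else: return a,None
    q2,rows,c=run(q,tgt(28,20),60)
    return a,q2,len(rows),c,fk(q2,P0)[1]
if __name__=="__main__":
    A=list(itertools.product((-100,-60,-20,30),(480,620),(480,680),(-1,1)))
    with mp.Pool() as p: R=p.map(job,A)
    for x in sorted([x for x in R if x[1] is not None],key=lambda x:x[3])[:12]: print(x)
E
nproc; export OMP_NUM_THREADS=1; time timeout 560 python3 try.py
```

```text
4
((-100, 620, 480, -1), array([-1.56,  0.8 ,  0.13,  1.57,  2.19, -2.74]), 47, np.float64(0.045779962107316746), array([ 345.79, -664.91,  749.55]))
((-100, 480, 480, -1), array([-1.54,  0.8 ,  0.13,  1.5 ,  2.17, -2.03]), 37, np.float64(0.048502544475029954), array([ 360.4 , -669.27,  745.41]))
((-60, 480, 480, -1), array([-1.46,  0.14,  1.01,  1.23,  2.2 , -2.71]), 60, np.float64(0.20569527689574704), array([ 373.31, -446.85,  724.7 ]))
((-60, 620, 680, 1), array([-1.56, -0.04,  1.6 ,  0.93,  1.6 ,  2.74]), 60, np.float64(0.48813565925988145), array([ 339.17, -542.61,  459.55]))
((-60, 480, 680, 1), array([-1.95, -0.01,  1.63,  1.06,  1.78,  2.74]), 60, np.float64(0.5657564152602856), array([ 141.48, -591.74,  466.52]))
((-100, 620, 480, 1), array([-2.1 , -0.24,  1.82,  0.93,  1.91,  2.74]), 60, np.float64(0.5863288401965606), array([  86.07, -487.89,  449.83]))
((-100, 480, 480, 1), array([-2.08, -0.21,  1.78,  0.98,  1.88,  2.74]), 60, np.float64(0.60051234855389), array([  95.23, -506.69,  466.95]))
((-60, 480, 480, 1), array([-2.05, -0.24,  1.69,  0.85,  1.95,  2.74]), 60, np.float64(0.612051684000723), array([  87.49, -491.37,  500.  ]))
((-60, 620, 480, 1), array([-2.07, -0.34,  1.81,  0.81,  1.93,  2.74]), 60, np.float64(0.6306114254340109), array([  94.95, -452.64,  470.5 ]))
((-20, 480, 480, 1), array([-1.71, -0.09,  1.35,  0.68,  1.99,  2.59]), 60, np.float64(0.637026789790772), array([ 200.91, -512.29,  576.37]))
((-20, 620, 480, 1), array([-0.58, -0.15,  1.18,  0.41,  1.63,  2.34]), 60, np.float64(0.6511727812913126), array([ 603.34, -128.78,  692.39]))
((30, 620, 680, -1), array([ 1.  ,  0.24,  0.85, -0.18,  1.57, -2.74]), 60, np.float64(0.7238196522495554), array([358.28, 674.64, 639.56]))
real	0m25.312s
user	1m28.343s
sys	0m0.433s
```

```bash
cat > go.py <<'E'
from mpc import *
np.set_printoptions(precision=2,suppress=True)
def rowstr(rows,jaw): return json.dumps([dict(jaw=jaw,x=float(r[0]),y=float(r[1]),z=float(r[2]),spin=float(r[3])) for r in rows]).replace(".0,",",").replace(".0}","}")
def plan(R,P,Pt,spin,n):
    """rows in tool axes, straight world path to Pt with total spin (deg) in n rows"""
    rows=[];R=R.copy();P=np.array(P,float);Pt=np.array(Pt,float)
    for k in range(n):
        d=np.round(R.T@(Pt-P)/(n-k),0);s=round(spin/n,1);rows.append(list(d)+[s]);P=P+R@d;R=R@rz(np.radians(s))
    return rows
def cur():
    s=log();return np.array(s["qpos"]),Ro.from_euler('xyz',s["tool_rot"]).as_matrix(),np.array(s["ee_pos"])
def simrows(q,rows):
    for r in rows:q=lstep(q,[r])[0]
    return q
E
python3 - <<'E'
from go import *
q,R,P=cur()
rows=plan(R,P,[20,-500,490],-168,16)
print(rowstr(rows,-1));qe=simrows(q,rows);print(qe,fk(qe,P0)[1])
for sd in range(3):
    q2,r2,c=run(qe,tgt(28,20),60);print(len(r2),c,q2)
E
```

```text
[{"jaw": -1, "x": -23, "y": 3, "z": 10, "spin": -10.5}, {"jaw": -1, "x": -23, "y": -1, "z": 10, "spin": -10.5}, {"jaw": -1, "x": -22, "y": -6, "z": 10, "spin": -10.5}, {"jaw": -1, "x": -21, "y": -9, "z": 10, "spin": -10.5}, {"jaw": -1, "x": -19, "y": -13, "z": 10, "spin": -10.5}, {"jaw": -1, "x": -16, "y": -16, "z": 10, "spin": -10.5}, {"jaw": -1, "x": -13, "y": -19, "z": 10, "spin": -10.5}, {"jaw": -1, "x": -9, "y": -21, "z": 10, "spin": -10.5}, {"jaw": -1, "x": -5, "y": -22, "z": 10, "spin": -10.5}, {"jaw": -1, "x": -1, "y": -23, "z": 11, "spin": -10.5}, {"jaw": -1, "x": 3, "y": -23, "z": 10, "spin": -10.5}, {"jaw": -1, "x": 7, "y": -22, "z": 11, "spin": -10.5}, {"jaw": -1, "x": 11, "y": -20, "z": 10, "spin": -10.5}, {"jaw": -1, "x": 15, "y": -17, "z": 11, "spin": -10.5}, {"jaw": -1, "x": 18, "y": -15, "z": 10, "spin": -10.5}, {"jaw": -1, "x": 20, "y": -11, "z": 11, "spin": -10.5}]
[-1.32 -0.19  1.5  -0.08  1.74 -2.74] [ 214.86 -474.43  489.53]
60 1.2892994715681865 [-0.73  0.02  1.05 -0.09  2.03 -2.16]
60 1.2951321479125446 [-1.41 -0.16  1.17 -0.05  2.04 -1.44]
60 0.9607496633023065 [ 0.25  0.36  0.43  0.16  2.1  -1.8 ]
```

```bash
export OMP_NUM_THREADS=1
cat > try2.py <<'E'
import try_ as T
E
sed -e 's/run(q,tgt(28,20),60)/run(q,tgt(28,20),55)/' -e 's/A=list.*/A=list(itertools.product((-130,-115,-100,-90,-80,-70),(450,530,620),(480,560,650),(-1,)))/' -e 's/\[:12\]/[:20]/' try.py > try2.py; time timeout 560 python3 try2.py
```

```text
((-130, 450, 560, -1), array([-1.63,  0.81,  0.13,  1.58,  2.23, -2.74]), 44, np.float64(0.0182384996091441), array([ 291.1 , -683.65,  743.44]))
((-115, 530, 650, -1), array([-1.56,  0.81,  0.13,  1.55,  2.18, -2.74]), 32, np.float64(0.02644679542137782), array([ 345.05, -676.2 ,  741.07]))
((-70, 620, 560, -1), array([-1.54,  0.79,  0.13,  1.52,  2.14, -2.18]), 34, np.float64(0.037892946442981607), array([ 364.4 , -668.86,  757.96]))
((-130, 620, 560, -1), array([-1.83,  0.82,  0.13,  1.67,  2.41, -2.12]), 37, np.float64(0.0417944269260874), array([ 127.86, -686.01,  727.61]))
((-70, 620, 650, -1), array([-1.72,  0.57,  0.66,  1.34,  2.28, -2.74]), 44, np.float64(0.04326177084962408), array([ 219.09, -671.55,  648.08]))
((-100, 620, 650, -1), array([-1.79,  0.8 ,  0.13,  1.72,  2.39, -2.55]), 25, np.float64(0.04932652860738535), array([ 155.34, -670.78,  749.21]))
((-90, 530, 650, -1), array([-1.18, -0.07,  1.27,  1.2 ,  1.82, -2.65]), 55, np.float64(0.08173988988240391), array([ 521.99, -323.32,  717.41]))
((-80, 450, 480, -1), array([-1.61,  0.35,  0.87,  1.23,  2.21, -2.66]), 55
[... 1153 characters left out ...]
, -2.2 ]), 55, np.float64(0.8639134870528864), array([469.98, 143.8 , 716.79]))
((-90, 530, 560, -1), array([-0.76,  0.3 ,  0.8 ,  0.77,  2.29, -2.71]), 55, np.float64(0.8821113091232935), array([ 588.95, -204.71,  653.61]))
((-80, 620, 560, -1), array([ 1.22,  0.3 ,  0.69, -0.09,  1.79, -2.1 ]), 55, np.float64(0.8968673977308229), array([167.08, 718.93, 673.57]))
((-70, 530, 650, -1), array([-0.91,  0.64,  0.13,  0.61,  2.51, -2.22]), 55, np.float64(0.9365968686727807), array([ 551.52, -373.42,  717.55]))
((-115, 620, 560, -1), array([-0.63,  0.15,  0.83,  0.56,  2.31, -2.43]), 55, np.float64(0.9870810270498556), array([ 547.06, -125.74,  696.46]))
real	0m29.741s
user	1m42.363s
sys	0m0.275s
```

```bash
export OMP_NUM_THREADS=1
cat > mp_.py <<'E'
from go import *
import multiprocessing as mp, mpc
def f(a):
    sd,q,t,N=a;mpc.rng=np.random.default_rng(sd);r=run(q,t,N,nc=30);return r
def multi(q,t,N,n=24):
    with mp.Pool(4) as p: R=p.map(f,[(s,q,t,N) for s in range(n)])
    return sorted(R,key=lambda r:(round(max(r[2],.05),2),len(r[1])))
E
python3 - <<'E'
from mp_ import *
q,R,P=cur()
for T in([-100,-610,650],[60,-650,680]):
  for sp in(-100,-120,-140,-160):
    rows=plan(R,P,T,sp,16);qe=simrows(q,rows)
    e=np.linalg.norm(fk(qe,P0)[1]-T);print(T,sp,qe,e)
    if qe[5]<-2.3 and e<40:
        M=multi(qe,tgt(28,20),40,12)
        print([(len(m[1]),round(m[2],2)) for m in M[:5]],M[0][0])
E
```

```text
[-100, -610, 650] -100 [-1.97  0.12  0.91  0.07  2.04 -2.4 ] 17.787185269485096
[(40, np.float64(1.09)), (40, np.float64(1.16)), (40, np.float64(1.17)), (40, np.float64(1.17)), (40, np.float64(1.17))] [-1.14  0.01  1.08  0.15  1.99 -1.71]
[-100, -610, 650] -120 [-1.96  0.12  0.9   0.07  2.04 -2.74] 13.227164274153118
[(23, np.float64(0.04)), (26, np.float64(0.04)), (40, np.float64(0.06)), (40, np.float64(0.06)), (40, np.float64(0.22))] [-1.6   0.81  0.13  1.53  2.21 -2.74]
[-100, -610, 650] -140 [-1.77  0.18  0.83  0.06  2.05 -2.74] 105.93919019378829
[-100, -610, 650] -160 [-1.59  0.19  0.81  0.05  2.06 -2.74] 210.92247300449978
[60, -650, 680] -100 [-1.69  0.26  0.69  0.05  2.11 -2.12] 12.092079305966575
[60, -650, 680] -120 [-1.69  0.26  0.69  0.05  2.11 -2.48] 11.304560507182442
[(27, np.float64(0.04)), (27, np.float64(0.01)), (39, np.float64(0.05)), (40, np.float64(0.05)), (40, np.float64(0.16))] [-1.71  0.8   0.13  1.63  2.31 -2.4 ]
[60, -650, 680] -140 [-1.64  0.28  0.66  0.05  2.11 -2.74] 22.602981398631314
[(21, np.float64(0.05)), (22, np.float64(0.04)), (23, np.float64(0.03)), (23, np.float64(0.02)), (23, np.float64(0.05))] [-1.7   0.87  0.13  1.6   2.32 -2.74]
[60, -650, 680] -160 [-1.48  0.34  0.58  0.06  2.14 -2.74] 124.68957416647929
```

Run:
```python
from go import *
q,R,P=cur()
rows=plan(R,P,[60,-650,680],-140,14);print(rowstr(rows[:12],-1));print(rowstr(rows[12:],-1))
```

```text
[{"jaw": -1, "x": -26, "y": 16, "z": -1, "spin": -10}, {"jaw": -1, "x": -29, "y": 11, "z": -1, "spin": -10}, {"jaw": -1, "x": -30, "y": 6, "z": -1, "spin": -10}, {"jaw": -1, "x": -31, "y": 0, "z": -1, "spin": -10}, {"jaw": -1, "x": -30, "y": -5, "z": -1, "spin": -10}, {"jaw": -1, "x": -29, "y": -10, "z": -1, "spin": -10}, {"jaw": -1, "x": -26, "y": -15, "z": -1, "spin": -10}, {"jaw": -1, "x": -23, "y": -20, "z": -1, "spin": -10}, {"jaw": -1, "x": -20, "y": -23, "z": -0, "spin": -10}, {"jaw": -1, "x": -15, "y": -26, "z": -1, "spin": -10}, {"jaw": -1, "x": -11, "y": -29, "z": -0, "spin": -10}, {"jaw": -1, "x": -6, "y": -30, "z": -1, "spin": -10}]
[{"jaw": -1, "x": 0, "y": -31, "z": -0, "spin": -10}, {"jaw": -1, "x": 5, "y": -30, "z": -1, "spin": -10}]
```

>>> servo_tool([
  {"jaw": -1,"x": -26,"y": 16,"z": -1,"spin": -10},
  {"jaw": -1,"x": -29,"y": 11,"z": -1,"spin": -10},
  {"jaw": -1,"x": -30,"y": 6,"z": -1,"spin": -10},
  {"jaw": -1,"x": -31,"y": 0,"z": -1,"spin": -10},
  {"jaw": -1,"x": -30,"y": -5,"z": -1,"spin": -10},
  {"jaw": -1,"x": -29,"y": -10,"z": -1,"spin": -10},
  {"jaw": -1,"x": -26,"y": -15,"z": -1,"spin": -10},
  {"jaw": -1,"x": -23,"y": -20,"z": -1,"spin": -10},
  {"jaw": -1,"x": -20,"y": -23,"z": 0,"spin": -10},
  {"jaw": -1,"x": -15,"y": -26,"z": -1,"spin": -10},
  {"jaw": -1,"x": -11,"y": -29,"z": 0,"spin": -10},
  {"jaw": -1,"x": -6,"y": -30,"z": -1,"spin": -10},
])

```text
time: 5.25
ee_pos: [103.7, -593.9, 718.5]
tool_rot: [-3.053, 0.131, 2.482]
wrist_force: [-0.1, 0.2, 0.1]
grip_width: 94.2
```

>>> servo_tool([
  {"jaw": -1,"x": 0,"y": -31,"z": 0,"spin": -10},
  {"jaw": -1,"x": 5,"y": -30,"z": -1,"spin": -10},
])

```text
time: 5.5
ee_pos: [104.1, -644.0, 741.5]
tool_rot: [-3.025, 0.124, 2.764]
wrist_force: [1.2, -2.0, 0.9]
grip_width: 93.9
```

```bash
export OMP_NUM_THREADS=1
python3 - <<'E'
from mp_ import *
q,R,P=cur();print(bot.get_state()["time"],q,P,R[:,2])
M=multi(q,tgt(28,20),40,24)
print([(len(m[1]),round(m[2],2)) for m in M[:5]],M[0][0])
rows=M[0][1];print(rowstr(rows[:8],-1))
E
```

```text
5.5 [-1.62  0.35  0.45  0.1   2.19 -2.74] [ 104.07 -644.    741.51] [ 0.07 -0.15 -0.99]
[(20, np.float64(0.05)), (21, np.float64(0.03)), (21, np.float64(0.01)), (24, np.float64(0.03)), (26, np.float64(0.05))] [-1.71  0.83  0.13  1.64  2.31 -2.69]
[{"jaw": -1, "x": 20, "y": -50, "z": 10, "spin": -10}, {"jaw": -1, "x": 30, "y": -20, "z": 10, "spin": -10}, {"jaw": -1, "x": 60, "y": -10, "z": 20, "spin": -10}, {"jaw": -1, "x": 60, "y": -10, "z": 20, "spin": -10}, {"jaw": -1, "x": 60, "y": -10, "z": 20, "spin": -10}, {"jaw": -1, "x": 60, "y": -10, "z": 20, "spin": -10}, {"jaw": -1, "x": 60, "y": -10, "z": 20, "spin": -10}, {"jaw": -1, "x": 60, "y": -10, "z": 20, "spin": -10}]
```

>>> servo_tool([
  {"jaw": -1,"x": 20,"y": -50,"z": 10,"spin": -10},
  {"jaw": -1,"x": 30,"y": -20,"z": 10,"spin": -10},
  {"jaw": -1,"x": 60,"y": -10,"z": 20,"spin": -10},
  {"jaw": -1,"x": 60,"y": -10,"z": 20,"spin": -10},
  {"jaw": -1,"x": 60,"y": -10,"z": 20,"spin": -10},
  {"jaw": -1,"x": 60,"y": -10,"z": 20,"spin": -10},
])

```text
time: 6.25
ee_pos: [150.5, -661.0, 760.5]
tool_rot: [3.127, 0.471, 3.132]
wrist_force: [0.9, -0.4, 0.5]
grip_width: 93.8
```

```bash
export OMP_NUM_THREADS=1
cat > next.py <<'E'
from mp_ import *
q,R,P=cur();t=R[:,2];print(bot.get_state()["time"],q,P,t,"az",np.degrees(np.arctan2(t[1],t[0])),"inc",np.degrees(np.arcsin(-t[2])))
b=fitk();print(b.cost)
M=multi(q,tgt(28,20),40,24)
print([(len(m[1]),round(m[2],2)) for m in M[:5]],M[0][0])
rows=M[0][1];print(rowstr(rows[:12],-1))
E
python3 next.py
```

```text
6.25 [-1.71  0.59  0.13  0.7   2.38 -2.74] [ 150.45 -661.01  760.46] [ 0.45  0.01 -0.89] az 1.2310022999140804 inc 63.02251852193043
1.3449634024116037
[(13, np.float64(0.05)), (13, np.float64(0.03)), (14, np.float64(0.03)), (14, np.float64(0.03)), (14, np.float64(0.03))] [-1.73  0.8   0.13  1.65  2.34 -2.63]
[{"jaw": -1, "x": 20, "y": -50, "z": 10, "spin": -10}, {"jaw": -1, "x": 20, "y": -50, "z": 10, "spin": -10}, {"jaw": -1, "x": 60, "y": -10, "z": 20, "spin": -10}, {"jaw": -1, "x": 60, "y": -10, "z": 20, "spin": -10}, {"jaw": -1, "x": 60, "y": -10, "z": 20, "spin": -10}, {"jaw": -1, "x": 60, "y": -10, "z": 20, "spin": -10}, {"jaw": -1, "x": 60, "y": -10, "z": 20, "spin": -10}, {"jaw": -1, "x": 60, "y": -10, "z": 20, "spin": -10}, {"jaw": -1, "x": 60, "y": -10, "z": 20, "spin": -10}, {"jaw": -1, "x": 50, "y": -30, "z": 10, "spin": -10}, {"jaw": -1, "x": 50, "y": -30, "z": 10, "spin": -10}, {"jaw": -1, "x": 50, "y": -20, "z": 10, "spin": 0}]
```

>>> servo_tool([
  {"jaw": -1,"x": 20,"y": -50,"z": 10,"spin": -10},
  {"jaw": -1,"x": 20,"y": -50,"z": 10,"spin": -10},
  {"jaw": -1,"x": 60,"y": -10,"z": 20,"spin": -10},
  {"jaw": -1,"x": 60,"y": -10,"z": 20,"spin": -10},
  {"jaw": -1,"x": 60,"y": -10,"z": 20,"spin": -10},
  {"jaw": -1,"x": 60,"y": -10,"z": 20,"spin": -10},
  {"jaw": -1,"x": 60,"y": -10,"z": 20,"spin": -10},
  {"jaw": -1,"x": 60,"y": -10,"z": 20,"spin": -10},
])

```text
time: 7.25
ee_pos: [181.7, -623.7, 787.9]
tool_rot: [-2.954, 0.982, -2.431]
wrist_force: [0.3, -0.4, -0.3]
grip_width: 94.1
```

```bash
export OMP_NUM_THREADS=1; python3 next.py
```

```text
7.25 [-1.76  0.69  0.13  1.51  2.43 -2.74] [ 181.65 -623.7   787.88] [ 0.74  0.39 -0.55] az 27.850143403702294 inc 33.063788068629115
1.3456463672741548
[(5, np.float64(0.05)), (5, np.float64(0.05)), (5, np.float64(0.05)), (5, np.float64(0.04)), (6, np.float64(0.04))] [-1.88  0.78  0.13  1.78  2.43 -2.59]
[{"jaw": -1, "x": 40, "y": -20, "z": -40, "spin": 0}, {"jaw": -1, "x": 40, "y": -20, "z": -40, "spin": 0}, {"jaw": -1, "x": 30, "y": -30, "z": -0, "spin": -10}, {"jaw": -1, "x": 40, "y": -40, "z": -30, "spin": -10}, {"jaw": -1, "x": 0, "y": -40, "z": -50, "spin": 10}]
```

>>> servo_tool([
  {"jaw": -1,"x": 40,"y": -20,"z": -40,"spin": 0},
  {"jaw": -1,"x": 40,"y": -20,"z": -40,"spin": 0},
  {"jaw": -1,"x": 30,"y": -30,"z": 0,"spin": -10},
  {"jaw": -1,"x": 40,"y": -40,"z": -30,"spin": -10},
  {"jaw": -1,"x": 0,"y": -40,"z": -50,"spin": 10},
])

```text
time: 7.88
ee_pos: [94.4, -641.9, 778.6]
tool_rot: [-3.003, 1.184, -2.472]
wrist_force: [0.5, 0.5, -0.0]
grip_width: 94.2
```

```bash
export OMP_NUM_THREADS=1; python3 next.py
```

```text
7.875 [-1.88  0.76  0.13  1.79  2.45 -2.58] [  94.39 -641.93  778.59] [ 0.8   0.46 -0.37] az 29.810282357069596 inc 21.958191924268096
1.3463624898530309
[(1, np.float64(0.03)), (1, np.float64(0.05)), (1, np.float64(0.04)), (1, np.float64(0.05)), (1, np.float64(0.03))] [-1.88  0.81  0.13  1.73  2.43 -2.58]
[{"jaw": -1, "x": 30, "y": -50, "z": -30, "spin": 5}]
```

```bash
cat >> h.py <<'E'
def tri(cs,pxs):
    A=np.zeros((3,3));b=np.zeros(3)
    for c,p in zip(cs,pxs):
        o,d=ray(c,p);d=d/np.linalg.norm(d);M=np.eye(3)-np.outer(d,d);A+=M;b+=M@o
    return np.linalg.solve(A,b)
E
python3 - <<'E'
from h import *
np.set_printoptions(precision=1,suppress=True)
cs=[bot.camera(n) for n in("top","side")]
for c,n in zip(cs,("top1.png","side1.png")):save(c,n)
for k in("dish","dish_handle","tomato_lip","lemon_lip","basket_floor","crank_axis","crank_knob","chopping_board"):
    L=[bot.pinpoint(c,k) for c in cs]
    if all(L): 
        b=[l[0] for l in L];print(k,[round(x["confidence"],2) for x in b],[np.array(x["pixel"]) for x in b],tri(cs,[x["pixel"] for x in b]))
    else: print(k,L)
E
```

```text
dish [0.79, 0.94] [array([212.9, 218.8]), array([257.8, 248.1])] [632.3 207.6  21.9]
dish_handle [0.79, 0.67] [array([204.2, 214. ]), array([226.2, 247.8])] [623.1 214.3 111. ]
tomato_lip [0.56, 0.56] [array([230.2, 184. ]), array([274.1, 254.6])] [573.  319.5  45.8]
lemon_lip [0.76, 0.89] [array([194.5, 248.8]), array([233.2, 243.9])] [681.7 103.8  37.1]
basket_floor [0.92, 0.77] [array([208.7, 346.3]), array([200.9, 296.9])] [ 610.5 -213.5   16. ]
crank_axis [0.59, 0.85] [array([235.3, 361.9]), array([170.5, 339.9])] [ 468.2 -225.5  125.9]
crank_knob [0.48, 0.46] [array([242.2, 362.3]), array([171.5, 353.1])] [ 434.2 -221.2  130.3]
chopping_board [0.59, 0.81] [array([224.9, 211.7]), array([262.4, 244.5])] [613.8 236.1  17.3]
```

```bash
cat > grasp.py <<'E'
from go import *
q,R,P=cur()
t=R[:,2];az=np.arctan2(t[1],t[0])
yd=np.array([np.sin(az),-np.cos(az),0])          # wanted tool y
s=np.degrees(np.arctan2(yd@-R[:,0],yd@R[:,1]));print("spin to level",s)
B=np.array([626.,212,112]);ex=np.array([np.cos(np.radians(27.5)),np.sin(np.radians(27.5)),0])
G=B-8*ex;tip=G+19*t;pre=tip-140*t
W=[np.array([330.,-300,620]),pre+[0,0,150],pre]
print("tip",tip,"pre",pre)
for w,n in zip(W,(12,12,6)):
    rows=plan(R,P,w,s if n==12 and w is W[0] else 0,n)
    for r in rows:
        q=lstep(q,[r])[0]
    R,P=fk(q,P0);print(rowstr(rows,-1));print(q,P,w,R[:,1],R[:,2])
E
python3 grasp.py
```

```text
spin to level -176.73592290023316
tip [634.19 217.11 104.94] pre [521.54 152.24 156.93]
[{"jaw": -1, "x": -0, "y": 15, "z": 34, "spin": -14.7}, {"jaw": -1, "x": -4, "y": 14, "z": 34, "spin": -14.7}, {"jaw": -1, "x": -8, "y": 13, "z": 34, "spin": -14.7}, {"jaw": -1, "x": -11, "y": 11, "z": 34, "spin": -14.7}, {"jaw": -1, "x": -13, "y": 7, "z": 34, "spin": -14.7}, {"jaw": -1, "x": -15, "y": 4, "z": 34, "spin": -14.7}, {"jaw": -1, "x": -15, "y": 0, "z": 34, "spin": -14.7}, {"jaw": -1, "x": -15, "y": -4, "z": 34, "spin": -14.7}, {"jaw": -1, "x": -13, "y": -7, "z": 34, "spin": -14.7}, {"jaw": -1, "x": -11, "y": -10, "z": 34, "spin": -14.7}, {"jaw": -1, "x": -8, "y": -13, "z": 33, "spin": -14.7}, {"jaw": -1, "x": -4, "y": -14, "z": 34, "spin": -14.7}]
[-2.46 -0.29  1.09  4.04  2.52 -2.74] [-87.44 -50.92 939.23] [ 330. -300.  620.] [ 0.1  -0.36 -0.93] [ 0.36  0.88 -0.3 ]
[{"jaw": -1, "x": 30, "y": 48, "z": 49, "spin": 0}, {"jaw": -1, "x": 30, "y": 48, "z": 49, "spin": 0}, {"jaw": -1, "x": 31, "y": 48, "z": 49, "spin": 0}, {"jaw": -1, "x": 30, "y": 48, "z": 49, "spin": 0}, {"jaw": -1, "x": 3
[... 241 characters left out ...]
w": -1, "x": 30, "y": 47, "z": 49, "spin": 0}, {"jaw": -1, "x": 31, "y": 48, "z": 50, "spin": 0}, {"jaw": -1, "x": 30, "y": 47, "z": 49, "spin": 0}]
[-2.15 -1.02  2.21  3.97  2.88 -2.57] [ 90.35  30.34 589.16] [521.54 152.24 306.93] [ 0.11 -0.26 -0.96] [ 0.36  0.91 -0.2 ]
[{"jaw": -1, "x": 46, "y": 72, "z": 59, "spin": 0}, {"jaw": -1, "x": 46, "y": 72, "z": 59, "spin": 0}, {"jaw": -1, "x": 46, "y": 72, "z": 59, "spin": 0}, {"jaw": -1, "x": 45, "y": 72, "z": 59, "spin": 0}, {"jaw": -1, "x": 46, "y": 72, "z": 59, "spin": 0}, {"jaw": -1, "x": 45, "y": 72, "z": 60, "spin": 0}]
[-2.16 -1.02  2.44  4.09  2.88 -2.41] [ 77.51  19.48 513.93] [521.54 152.24 156.93] [ 0.19 -0.07 -0.98] [0.37 0.93 0.01]
```

```bash
sed -i 's/^yd=/if 1: yd=/; s/^s=\(.*\);print/s=\1;s+=360*(s<-90);print/; s/(12,12,6)/(18,14,5)/; s/n==12 and w/w/' grasp.py; python3 grasp.py
```

```text
spin to level 183.26407709976684
tip [634.19 217.11 104.94] pre [521.54 152.24 156.93]
[{"jaw": -1, "x": -0, "y": 10, "z": 23, "spin": 10.2}, {"jaw": -1, "x": 2, "y": 10, "z": 23, "spin": 10.2}, {"jaw": -1, "x": 3, "y": 9, "z": 23, "spin": 10.2}, {"jaw": -1, "x": 5, "y": 9, "z": 23, "spin": 10.2}, {"jaw": -1, "x": 6, "y": 8, "z": 22, "spin": 10.2}, {"jaw": -1, "x": 8, "y": 7, "z": 23, "spin": 10.2}, {"jaw": -1, "x": 9, "y": 5, "z": 22, "spin": 10.2}, {"jaw": -1, "x": 9, "y": 3, "z": 23, "spin": 10.2}, {"jaw": -1, "x": 10, "y": 2, "z": 22, "spin": 10.2}, {"jaw": -1, "x": 10, "y": -0, "z": 23, "spin": 10.2}, {"jaw": -1, "x": 10, "y": -2, "z": 22, "spin": 10.2}, {"jaw": -1, "x": 9, "y": -3, "z": 23, "spin": 10.2}, {"jaw": -1, "x": 9, "y": -5, "z": 22, "spin": 10.2}, {"jaw": -1, "x": 8, "y": -7, "z": 23, "spin": 10.2}, {"jaw": -1, "x": 6, "y": -8, "z": 22, "spin": 10.2}, {"jaw": -1, "x": 5, "y": -9, "z": 23, "spin": 10.2}, {"jaw": -1, "x": 3, "y": -9, "z": 22, "spin": 10.2}, {"jaw": -1, "x": 1, "y": -10, "z": 23, "spin": 10.2}]
[-1.62 -0.38  1.78  1.22  2.18 -0.09] [ 313.84 -286.1   590.
[... 596 characters left out ...]
 "x": -7, "y": -20, "z": 34, "spin": 0}, {"jaw": -1, "x": -7, "y": -19, "z": 35, "spin": 0}, {"jaw": -1, "x": -7, "y": -20, "z": 34, "spin": 0}, {"jaw": -1, "x": -8, "y": -19, "z": 35, "spin": 0}]
[-0.33 -0.79  2.54  1.18  0.86  0.08] [494.21 156.77 295.18] [521.54 152.24 306.93] [ 0.53 -0.85  0.04] [ 0.79  0.47 -0.39]
[{"jaw": -1, "x": -24, "y": 2, "z": 15, "spin": 0}, {"jaw": -1, "x": -24, "y": 3, "z": 15, "spin": 0}, {"jaw": -1, "x": -24, "y": 2, "z": 15, "spin": 0}, {"jaw": -1, "x": -24, "y": 3, "z": 14, "spin": 0}, {"jaw": -1, "x": -23, "y": 2, "z": 15, "spin": 0}]
[-0.3  -0.3   2.53  1.66  0.73 -0.59] [526.32 148.74 155.1 ] [521.54 152.24 156.93] [ 0.51 -0.86  0.05] [ 0.79  0.45 -0.42]
```

```bash
sed -i 's/140\*t/110*t/; s/^W=.*/W=[np.array([420.,-330,600]),np.array([565.,120,290]),pre]/' grasp.py; python3 grasp.py
```

```text
spin to level 183.26407709976684
tip [634.19 217.11 104.94] pre [545.68 166.14 145.79]
[{"jaw": -1, "x": -0, "y": 6, "z": 26, "spin": 10.2}, {"jaw": -1, "x": 1, "y": 6, "z": 26, "spin": 10.2}, {"jaw": -1, "x": 2, "y": 6, "z": 26, "spin": 10.2}, {"jaw": -1, "x": 3, "y": 5, "z": 26, "spin": 10.2}, {"jaw": -1, "x": 4, "y": 5, "z": 26, "spin": 10.2}, {"jaw": -1, "x": 4, "y": 4, "z": 26, "spin": 10.2}, {"jaw": -1, "x": 5, "y": 3, "z": 26, "spin": 10.2}, {"jaw": -1, "x": 6, "y": 2, "z": 26, "spin": 10.2}, {"jaw": -1, "x": 6, "y": 1, "z": 26, "spin": 10.2}, {"jaw": -1, "x": 6, "y": 0, "z": 27, "spin": 10.2}, {"jaw": -1, "x": 6, "y": -1, "z": 26, "spin": 10.2}, {"jaw": -1, "x": 6, "y": -2, "z": 27, "spin": 10.2}, {"jaw": -1, "x": 5, "y": -3, "z": 26, "spin": 10.2}, {"jaw": -1, "x": 5, "y": -4, "z": 27, "spin": 10.2}, {"jaw": -1, "x": 4, "y": -4, "z": 26, "spin": 10.2}, {"jaw": -1, "x": 3, "y": -5, "z": 27, "spin": 10.2}, {"jaw": -1, "x": 3, "y": -6, "z": 26, "spin": 10.2}, {"jaw": -1, "x": 1, "y": -6, "z": 27, "spin": 10.2}]
[-1.43 -0.26  1.71  1.19  1.98 -0.08] [ 400.33 -310.91  572.57] [ 4
[... 588 characters left out ...]
, "x": -8, "y": -20, "z": 31, "spin": 0}, {"jaw": -1, "x": -8, "y": -21, "z": 32, "spin": 0}, {"jaw": -1, "x": -7, "y": -20, "z": 31, "spin": 0}, {"jaw": -1, "x": -8, "y": -21, "z": 32, "spin": 0}]
[-0.39 -0.55  2.44  1.28  0.86 -0.1 ] [539.95 122.74 278.46] [565. 120. 290.] [ 0.52 -0.85  0.03] [ 0.78  0.47 -0.41]
[{"jaw": -1, "x": -22, "y": -8, "z": 16, "spin": 0}, {"jaw": -1, "x": -22, "y": -8, "z": 16, "spin": 0}, {"jaw": -1, "x": -22, "y": -7, "z": 16, "spin": 0}, {"jaw": -1, "x": -21, "y": -8, "z": 15, "spin": 0}, {"jaw": -1, "x": -22, "y": -7, "z": 16, "spin": 0}]
[-0.25 -0.2   2.49  1.74  0.69 -0.65] [538.76 162.3  139.6 ] [545.68 166.14 145.79] [ 0.51 -0.86  0.04] [ 0.78  0.45 -0.43]
```

>>> servo_tool([
  {"jaw": -1,"x": 0,"y": 6,"z": 26,"spin": 10.2},
  {"jaw": -1,"x": 1,"y": 6,"z": 26,"spin": 10.2},
  {"jaw": -1,"x": 2,"y": 6,"z": 26,"spin": 10.2},
  {"jaw": -1,"x": 3,"y": 5,"z": 26,"spin": 10.2},
  {"jaw": -1,"x": 4,"y": 5,"z": 26,"spin": 10.2},
  {"jaw": -1,"x": 4,"y": 4,"z": 26,"spin": 10.2},
  {"jaw": -1,"x": 5,"y": 3,"z": 26,"spin": 10.2},
  {"jaw": -1,"x": 6,"y": 2,"z": 26,"spin": 10.2},
  {"jaw": -1,"x": 6,"y": 1,"z": 26,"spin": 10.2},
  {"jaw": -1,"x": 6,"y": 0,"z": 27,"spin": 10.2},
  {"jaw": -1,"x": 6,"y": -1,"z": 26,"spin": 10.2},
  {"jaw": -1,"x": 6,"y": -2,"z": 27,"spin": 10.2},
])

```text
time: 10.28
ee_pos: [316.4, -431.4, 652.7]
tool_rot: [2.015, -0.535, 1.85]
wrist_force: [0.3, -0.2, -0.1]
grip_width: 93.9
```

>>> servo_tool([
  {"jaw": -1,"x": 5,"y": -3,"z": 26,"spin": 10.2},
  {"jaw": -1,"x": 5,"y": -4,"z": 27,"spin": 10.2},
  {"jaw": -1,"x": 4,"y": -4,"z": 26,"spin": 10.2},
  {"jaw": -1,"x": 3,"y": -5,"z": 27,"spin": 10.2},
  {"jaw": -1,"x": 3,"y": -6,"z": 26,"spin": 10.2},
  {"jaw": -1,"x": 1,"y": -6,"z": 27,"spin": 10.2},
])

```text
time: 11.02
ee_pos: [431.8, -321.9, 596.4]
tool_rot: [-2.869, -1.175, 0.22]
wrist_force: [-0.5, 0.1, 0.4]
grip_width: 93.9
```

```bash
sed -e 's/^W=.*/W=[np.array([565.,120,290]),pre]/; s/(18,14,5)/(12,5)/' grasp.py > g2.py; python3 g2.py; python3 -c "
from go import *
q,R,P=cur();print(q,P,R[:,1],R[:,2])"
```

```text
spin to level -6.422989562419903
tip [634.26 216.99 104.95] pre [545.34 166.73 145.76]
[{"jaw": -1, "x": -16, "y": -25, "z": 35, "spin": -0.5}, {"jaw": -1, "x": -16, "y": -25, "z": 35, "spin": -0.5}, {"jaw": -1, "x": -16, "y": -25, "z": 35, "spin": -0.5}, {"jaw": -1, "x": -16, "y": -25, "z": 35, "spin": -0.5}, {"jaw": -1, "x": -15, "y": -26, "z": 35, "spin": -0.5}, {"jaw": -1, "x": -15, "y": -26, "z": 35, "spin": -0.5}, {"jaw": -1, "x": -15, "y": -26, "z": 36, "spin": -0.5}, {"jaw": -1, "x": -15, "y": -26, "z": 35, "spin": -0.5}, {"jaw": -1, "x": -15, "y": -26, "z": 36, "spin": -0.5}, {"jaw": -1, "x": -14, "y": -26, "z": 35, "spin": -0.5}, {"jaw": -1, "x": -14, "y": -26, "z": 36, "spin": -0.5}, {"jaw": -1, "x": -14, "y": -26, "z": 35, "spin": -0.5}]
[-0.39 -0.59  2.47  1.29  0.84 -0.05] [534.95 120.17 275.76] [565. 120. 290.] [ 0.49 -0.87 -0.  ] [ 0.8   0.45 -0.4 ]
[{"jaw": -1, "x": -21, "y": -7, "z": 16, "spin": 0}, {"jaw": -1, "x": -21, "y": -7, "z": 16, "spin": 0}, {"jaw": -1, "x": -22, "y": -7, "z": 16, "spin": 0}, {"jaw": -1, "x": -21, "y": -7, "z": 16, "spin": 0}, {"jaw": -1, "x": -22, "y": -7, "z": 17, "spin": 0}]
[-0.23 -0.2   2.5   1.8   0.66 -0.64] [537.84 162.51 138.18] [545.34 166.73 145.76] [ 0.47 -0.88  0.  ] [ 0.8   0.43 -0.42]
[-1.37 -0.22  1.64  1.22  1.92  0.13] [ 431.79 -321.91  596.37] [ 0.45 -0.89 -0.1 ] [ 0.81  0.46 -0.37]
```

>>> servo_tool([
  {"jaw": -1,"x": -16,"y": -25,"z": 35,"spin": -0.5},
  {"jaw": -1,"x": -16,"y": -25,"z": 35,"spin": -0.5},
  {"jaw": -1,"x": -16,"y": -25,"z": 35,"spin": -0.5},
  {"jaw": -1,"x": -16,"y": -25,"z": 35,"spin": -0.5},
  {"jaw": -1,"x": -15,"y": -26,"z": 35,"spin": -0.5},
  {"jaw": -1,"x": -15,"y": -26,"z": 35,"spin": -0.5},
  {"jaw": -1,"x": -15,"y": -26,"z": 36,"spin": -0.5},
  {"jaw": -1,"x": -15,"y": -26,"z": 35,"spin": -0.5},
  {"jaw": -1,"x": -15,"y": -26,"z": 36,"spin": -0.5},
  {"jaw": -1,"x": -14,"y": -26,"z": 35,"spin": -0.5},
  {"jaw": -1,"x": -14,"y": -26,"z": 36,"spin": -0.5},
  {"jaw": -1,"x": -14,"y": -26,"z": 35,"spin": -0.5},
])

```text
time: 12.52
ee_pos: [568.8, 130.4, 281.5]
tool_rot: [3.115, -1.191, 0.529]
wrist_force: [0.8, -0.1, -0.2]
grip_width: 93.8
```

```bash
sed -e 's/^W=.*/W=[pre]/; s/(18,14,5)/(6,)/' grasp.py > g2.py; python3 g2.py; python3 -c "
from go import *
q,R,P=cur();print(q,P,R[:,1],R[:,2])"
```

```text
spin to level 0.6038575410251824
tip [634.38 216.78 104.96] pre [544.76 167.71 145.7 ]
[{"jaw": -1, "x": -21, "y": -8, "z": 8, "spin": 0.1}, {"jaw": -1, "x": -21, "y": -7, "z": 8, "spin": 0.1}, {"jaw": -1, "x": -21, "y": -8, "z": 8, "spin": 0.1}, {"jaw": -1, "x": -21, "y": -7, "z": 8, "spin": 0.1}, {"jaw": -1, "x": -22, "y": -8, "z": 8, "spin": 0.1}, {"jaw": -1, "x": -21, "y": -7, "z": 7, "spin": 0.1}]
[-0.23 -0.19  2.51  1.88  0.69 -0.72] [539.98 164.03 144.1 ] [544.76 167.71 145.7 ] [ 0.47 -0.88  0.01] [ 0.82  0.43 -0.38]
[-0.32 -0.46  2.39  1.4   0.76 -0.15] [568.83 130.42 281.51] [ 0.48 -0.88  0.01] [ 0.81  0.45 -0.37]
```

>>> servo_tool([
  {"jaw": -1,"x": -21,"y": -8,"z": 8,"spin": 0},
  {"jaw": -1,"x": -21,"y": -7,"z": 8,"spin": 0},
  {"jaw": -1,"x": -21,"y": -8,"z": 8,"spin": 0},
  {"jaw": -1,"x": -21,"y": -7,"z": 8,"spin": 0},
  {"jaw": -1,"x": -22,"y": -8,"z": 8,"spin": 0},
  {"jaw": -1,"x": -21,"y": -7,"z": 7,"spin": 0},
])

```text
time: 13.28
ee_pos: [543.5, 171.2, 142.7]
tool_rot: [3.104, -1.192, 0.545]
wrist_force: [0.6, -0.6, 0.3]
grip_width: 93.8
```

```bash
sed -e 's/^W=.*/W=[tip]/; s/(18,14,5)/(5,)/' grasp.py > g2.py; python3 g2.py; python3 -c "
from go import *
q,R,P=cur();print(q,P,R[:,1],R[:,2])
c=bot.camera('top');a=c['pixels'][120:290,130:330];b=bot.camera('side')['pixels'][190:310,170:330]
cv2.imwrite('pics/g1.png',cv2.cvtColor(np.hstack([cv2.resize(a,(400,340),interpolation=2),cv2.resize(b,(400,340),interpolation=2)]),cv2.COLOR_RGB2BGR))"
```

```text
spin to level 0.8663663582113457
tip [634.37 216.83 104.98] pre [544.84 167.48 145.61]
[{"jaw": -1, "x": 0, "y": 1, "z": 22, "spin": 0.2}, {"jaw": -1, "x": 1, "y": 1, "z": 22, "spin": 0.2}, {"jaw": -1, "x": 0, "y": 1, "z": 21, "spin": 0.2}, {"jaw": -1, "x": 1, "y": 0, "z": 22, "spin": 0.2}, {"jaw": -1, "x": 0, "y": 1, "z": 21, "spin": 0.2}]
[-0.05  0.21  2.24  2.23  0.65 -0.99] [632.49 218.86  97.23] [634.37 216.83 104.98] [ 0.48 -0.88 -0.  ] [ 0.81  0.45 -0.38]
[-0.22 -0.16  2.49  1.91  0.71 -0.77] [543.5  171.22 142.66] [ 0.49 -0.87  0.01] [ 0.81  0.45 -0.37]
```

View pics/g1.png

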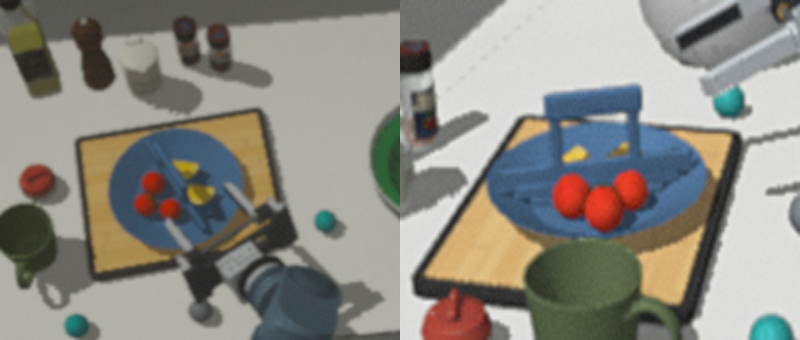

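>>> servo_tool([
  {"jaw": -1,"x": 0,"y": 1,"z": 22,"spin": 0},
  {"jaw": -1,"x": 1,"y": 1,"z": 22,"spin": 0},
  {"jaw": -1,"x": 0,"y": 1,"z": 21,"spin": 0},
  {"jaw": -1,"x": 1,"y": 0,"z": 22,"spin": 0},
])

```text
time: 13.88
ee_pos: [619.7, 208.2, 115.0]
tool_rot: [3.106, -1.195, 0.541]
wrist_force: [-0.0, -0.0, -0.3]
grip_width: 93.9
```

```bash
sed -e 's/^W=.*/W=[tip]/; s/(18,14,5)/(2,)/' grasp.py > g2.py; python3 g2.py; python3 -c "
from go import *
q,R,P=cur();print(q,P,R[:,1],R[:,2])
a=bot.camera('top')['pixels'][160:250,170:290];b=bot.camera('side')['pixels'][190:290,190:310]
cv2.imwrite('pics/g2.png',cv2.cvtColor(np.hstack([cv2.resize(a,(400,300),interpolation=2),cv2.resize(b,(400,300),interpolation=2)]),cv2.COLOR_RGB2BGR))"
```

```text
spin to level 0.8067261429802641
tip [634.39 216.82 105.02] pre [544.73 167.53 145.41]
[{"jaw": -1, "x": -1, "y": -0, "z": 10, "spin": 0.4}, {"jaw": -1, "x": -2, "y": -1, "z": 9, "spin": 0.4}]
[-0.05  0.2   2.24  2.21  0.66 -0.98] [633.66 217.16 104.74] [634.39 216.82 105.02] [ 0.48 -0.88  0.  ] [ 0.82  0.45 -0.37]
[-0.08  0.14  2.28  2.16  0.66 -0.96] [619.71 208.19 114.95] [ 0.49 -0.87  0.01] [ 0.82  0.45 -0.37]
```

View pics/g2.png

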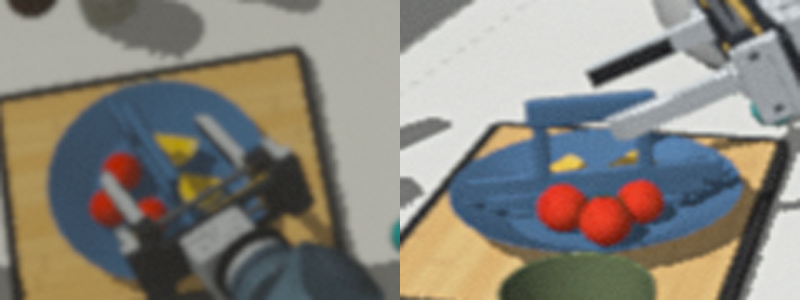

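The fingers straddle the bar in both views: the tips are at (105,180) and (205,120) on the left, with the bar between them. I'll move in the last 18 mm and close.

>>> servo_tool([
  {"jaw": -1,"x": -1,"y": 0,"z": 10,"spin": 0},
  {"jaw": -1,"x": -1,"y": 0,"z": 8,"spin": 0},
  {"jaw": 1,"x": 0,"y": 0,"z": 0,"spin": 0},
  {"jaw": 1,"x": 0,"y": 0,"z": 0,"spin": 0},
  {"jaw": 1,"x": 0,"y": 0,"z": 0,"spin": 0},
  {"jaw": 1,"x": 0,"y": 0,"z": 0,"spin": 0},
  {"jaw": 1,"x": 0,"y": 0,"z": 0,"spin": 0},
  {"jaw": 1,"x": 0,"y": 0,"z": 0,"spin": 0},
], newtons=55)

```text
time: 14.98
ee_pos: [634.3, 215.6, 108.1]
tool_rot: [3.104, -1.197, 0.543]
wrist_force: [0.6, 0.0, -0.2]
grip_width: 37.5
```

>>> servo_tool([
  {"jaw": 1,"x": 0,"y": 0,"z": 0,"spin": 0},
  {"jaw": 1,"x": 0,"y": 0,"z": 0,"spin": 0},
  {"jaw": 1,"x": 0,"y": 0,"z": 0,"spin": 0},
  {"jaw": 1,"x": 0,"y": 0,"z": 0,"spin": 0},
])

```text
time: 15.48
ee_pos: [634.2, 215.7, 108.3]
tool_rot: [3.107, -1.197, 0.539]
wrist_force: [-0.1, 0.0, 1.2]
grip_width: 12.9
```

```bash
cat > mv.py <<'E'
import sys
from go import *
q,R,P=cur();print(bot.get_state()["time"],q,P,R[:,1],R[:,2])
tx,ty,tz,sp,n,jaw=map(float,sys.argv[1:7])
rows=plan(R,P,[tx,ty,tz],sp,int(n))
for i in range(0,len(rows),12):print(rowstr(rows[i:i+12],jaw))
for r in rows:q=step(q,r,.6)
R,P=fk(q,P0);print(q,P,R[:,1],R[:,2])
E
python3 mv.py 634 215 248 0 5 1
```

```text
15.475 [-0.06  0.19  2.24  2.2   0.66 -0.99] [634.22 215.73 108.26] [ 0.49 -0.87  0.01] [ 0.82  0.45 -0.36]
[{"jaw": 1, "x": 26, "y": 0, "z": -10, "spin": 0}, {"jaw": 1, "x": 26, "y": 1, "z": -10, "spin": 0}, {"jaw": 1, "x": 26, "y": 0, "z": -10, "spin": 0}, {"jaw": 1, "x": 26, "y": 1, "z": -11, "spin": 0}, {"jaw": 1, "x": 26, "y": 0, "z": -10, "spin": 0}]
[-0.06 -0.15  2.24  1.72  0.52 -0.41] [634.32 215.47 247.91] [ 0.49 -0.87  0.01] [ 0.82  0.45 -0.36]
```

>>> servo_tool([
  {"jaw": 1,"x": 13,"y": 0,"z": -5,"spin": 0},
  {"jaw": 1,"x": 26,"y": 1,"z": -10,"spin": 0},
  {"jaw": 1,"x": 26,"y": 0,"z": -10,"spin": 0},
  {"jaw": 1,"x": 26,"y": 1,"z": -11,"spin": 0},
  {"jaw": 1,"x": 26,"y": 0,"z": -10,"spin": 0},
  {"jaw": 1,"x": 13,"y": 0,"z": -5,"spin": 0},
])

```text
time: 16.23
ee_pos: [628.7, 214.4, 237.1]
tool_rot: [3.112, -1.17, 0.532]
wrist_force: [-0.0, -1.2, -4.2]
grip_width: 12.6
```

```bash
python3 mv.py 625 -226 248 0 16 1; python3 -c "
from h import *
b=bot.camera('side')['pixels'][130:310,170:410]
cv2.imwrite('pics/l1.png',cv2.cvtColor(cv2.resize(b,(720,540),interpolation=2),cv2.COLOR_RGB2BGR))"
```

```text
16.225 [-0.05 -0.15  2.24  1.68  0.51 -0.38] [628.74 214.43 237.09] [ 0.48 -0.88  0.01] [ 0.81  0.44 -0.39]
[{"jaw": 1, "x": -5, "y": 24, "z": -13, "spin": 0}, {"jaw": 1, "x": -5, "y": 24, "z": -13, "spin": 0}, {"jaw": 1, "x": -5, "y": 24, "z": -13, "spin": 0}, {"jaw": 1, "x": -5, "y": 24, "z": -13, "spin": 0}, {"jaw": 1, "x": -5, "y": 24, "z": -12, "spin": 0}, {"jaw": 1, "x": -5, "y": 24, "z": -13, "spin": 0}, {"jaw": 1, "x": -5, "y": 24, "z": -12, "spin": 0}, {"jaw": 1, "x": -5, "y": 24, "z": -13, "spin": 0}, {"jaw": 1, "x": -5, "y": 24, "z": -12, "spin": 0}, {"jaw": 1, "x": -5, "y": 24, "z": -13, "spin": 0}, {"jaw": 1, "x": -5, "y": 24, "z": -12, "spin": 0}, {"jaw": 1, "x": -5, "y": 24, "z": -13, "spin": 0}]
[{"jaw": 1, "x": -5, "y": 24, "z": -12, "spin": 0}, {"jaw": 1, "x": -5, "y": 24, "z": -13, "spin": 0}, {"jaw": 1, "x": -4, "y": 24, "z": -12, "spin": 0}, {"jaw": 1, "x": -5, "y": 24, "z": -13, "spin": 0}]
[-0.93  0.12  1.95  1.27  1.27 -0.44] [ 624.65 -226.45  247.71] [ 0.48 -0.88  0.01] [ 0.81  0.44 -0.39]
```

View pics/l1.png

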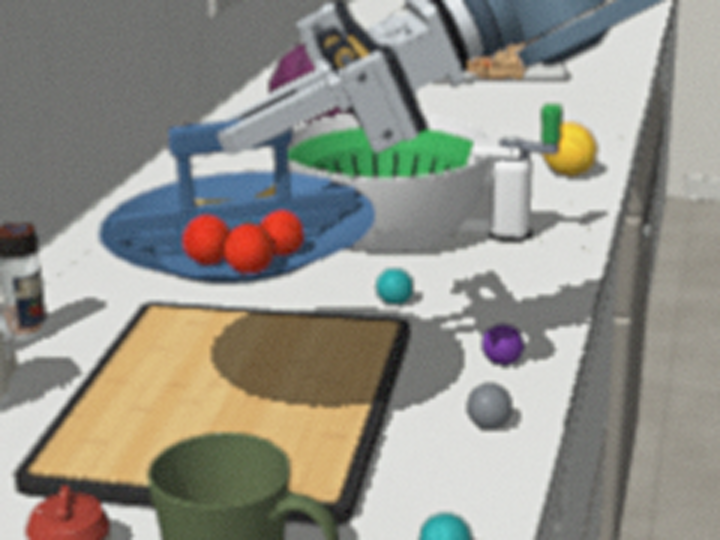

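>>> servo_tool([
  {"jaw": 1,"x": -1,"y": 12,"z": -7,"spin": 0},
  {"jaw": 1,"x": -3,"y": 26,"z": -15,"spin": 0},
  {"jaw": 1,"x": -4,"y": 28,"z": -16,"spin": 0},
  {"jaw": 1,"x": -4,"y": 28,"z": -15,"spin": 0},
  {"jaw": 1,"x": -4,"y": 28,"z": -15,"spin": 0},
  {"jaw": 1,"x": -4,"y": 28,"z": -15,"spin": 0},
  {"jaw": 1,"x": -4,"y": 28,"z": -15,"spin": 0},
  {"jaw": 1,"x": -4,"y": 28,"z": -15,"spin": 0},
  {"jaw": 1,"x": -4,"y": 28,"z": -15,"spin": 0},
  {"jaw": 1,"x": -4,"y": 28,"z": -15,"spin": 0},
  {"jaw": 1,"x": -4,"y": 28,"z": -15,"spin": 0},
])

```text
time: 17.65
ee_pos: [617.4, -131.5, 245.8]
tool_rot: [-3.135, -1.142, 0.498]
wrist_force: [0.3, 0.1, -4.4]
grip_width: 12.7
```

```bash
python3 mv.py 625 -226 255 0 4 1
```

```text
17.65 [-0.82 -0.03  2.1   1.29  1.16 -0.38] [ 617.37 -131.54  245.83] [ 0.48 -0.88 -0.  ] [ 0.8   0.44 -0.42]
[{"jaw": 1, "x": -2, "y": 22, "z": -10, "spin": 0}, {"jaw": 1, "x": -2, "y": 21, "z": -10, "spin": 0}, {"jaw": 1, "x": -2, "y": 22, "z": -10, "spin": 0}, {"jaw": 1, "x": -2, "y": 21, "z": -9, "spin": 0}]
[-0.93  0.11  1.94  1.24  1.26 -0.39] [ 624.95 -225.62  254.53] [ 0.48 -0.88 -0.  ] [ 0.8   0.44 -0.42]
```

>>> servo_tool([
  {"jaw": 1,"x": -1,"y": 24,"z": -11,"spin": 0},
  {"jaw": 1,"x": -1,"y": 24,"z": -11,"spin": 0},
  {"jaw": 1,"x": -1,"y": 24,"z": -11,"spin": 0},
  {"jaw": 1,"x": -1,"y": 16,"z": -7,"spin": 0},
  {"jaw": 1,"x": 0,"y": 0,"z": 0,"spin": 0},
])

```text
time: 18.27
ee_pos: [621.6, -235.2, 249.9]
tool_rot: [-3.112, -1.133, 0.472]
wrist_force: [1.0, -0.3, -3.8]
grip_width: 12.5
```

```bash
python3 mv.py 625 -226 255 -50 7 1; python3 -c "
from h import *
np.set_printoptions(precision=1,suppress=True)
cs=[bot.camera(n) for n in('top','side')]
for k in('dish_handle','tomato_lip','basket_floor'):
    L=[bot.pinpoint(c,k) for c in cs]
    print(k,[[ (np.array(x['pixel']),round(x['confidence'],2)) for x in l[:1]] for l in L], tri(cs,[l[0]['pixel'] for l in L]) if all(L) else '')
a=cs[0]['pixels'][140:290,260:460];b=cs[1]['pixels'][110:260,210:410]
cv2.imwrite('pics/b1.png',cv2.cvtColor(np.hstack([cv2.resize(a,(400,300),interpolation=2),cv2.resize(b,(400,300),interpolation=2)]),cv2.COLOR_RGB2BGR))"
```

```text
18.275 [-0.94  0.12  1.93  1.23  1.27 -0.39] [ 621.59 -235.19  249.92] [ 0.48 -0.88 -0.01] [ 0.79  0.44 -0.42]
[{"jaw": 1, "x": 1, "y": -1, "z": 1, "spin": -7.1}, {"jaw": 1, "x": 1, "y": -1, "z": 1, "spin": -7.1}, {"jaw": 1, "x": 1, "y": -1, "z": 1, "spin": -7.1}, {"jaw": 1, "x": 1, "y": -0, "z": 0, "spin": -7.1}, {"jaw": 1, "x": 2, "y": -0, "z": 1, "spin": -7.1}, {"jaw": 1, "x": 2, "y": -0, "z": 0, "spin": -7.1}, {"jaw": 1, "x": 1, "y": -0, "z": 1, "spin": -7.1}]
[-0.93  0.11  1.94  1.23  1.26 -1.24] [ 625.35 -225.86  254.81] [ 0.6  -0.42  0.68] [ 0.79  0.44 -0.42]
dish_handle [[(array([234.1, 362.4]), 0.43)], [(array([126.2, 298.2]), 0.85)]] [ 514.  -194.9  242.6]
tomato_lip [[(array([203.6, 330.8]), 0.78)], [(array([158.9, 310.1]), 0.75)]] [ 549.9 -138.1  185.3]
basket_floor [[(array([208. , 345.1]), 0.57)], [(array([201. , 297.4]), 0.73)]] [ 609.9 -209.5   18.3]
```

View pics/b1.png

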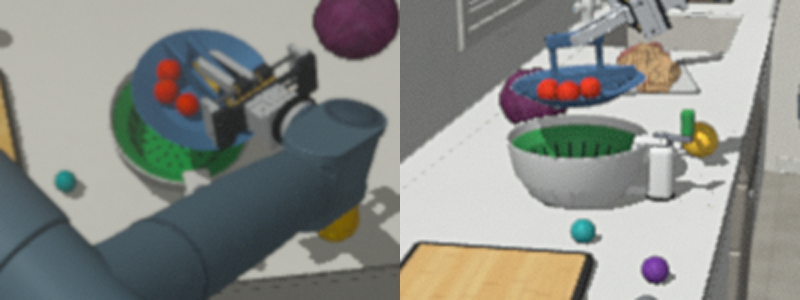

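>>> servo_tool([
  {"jaw": 1,"x": -1,"y": -4,"z": -6,"spin": -5},
  {"jaw": 1,"x": -1,"y": -4,"z": -6,"spin": -7},
  {"jaw": 1,"x": 1,"y": 0,"z": 0,"spin": -7},
  {"jaw": 1,"x": 1,"y": 0,"z": 0,"spin": -7},
  {"jaw": 1,"x": 1,"y": 0,"z": 0,"spin": -7},
  {"jaw": 1,"x": 1,"y": 0,"z": 0,"spin": -7},
  {"jaw": 1,"x": 1,"y": 0,"z": 0,"spin": -7},
  {"jaw": 1,"x": 1,"y": 0,"z": 0,"spin": -7},
  {"jaw": 1,"x": 1,"y": 0,"z": 0,"spin": -7},
])

```text
time: 19.8
ee_pos: [607.8, -222.8, 260.1]
tool_rot: [2.056, -0.436, 1.863]
wrist_force: [1.4, 0.3, -3.1]
grip_width: 12.8
```

```bash
python3 -c "
from go import *
q,R,P=cur();print(q,P,R[:,1],R[:,2])"
```

```text
[-0.95  0.07  1.97  1.22  1.29 -1.48] [ 607.8  -222.8   260.09] [ 0.55 -0.22  0.8 ] [ 0.79  0.44 -0.42]
```

>>> servo_tool([
  {"jaw": 1,"x": 0,"y": 2,"z": 0,"spin": -7},
  {"jaw": 1,"x": 0,"y": 0,"z": 0,"spin": -5},
  {"jaw": 1,"x": 0,"y": 0,"z": 0,"spin": 0},
])

```text
time: 20.18
ee_pos: [609.1, -221.7, 262.5]
tool_rot: [2.02, -0.245, 1.968]
wrist_force: [-0.2, -0.1, -3.6]
grip_width: 12.5
```

```bash
python3 -c "
from h import *
np.set_printoptions(precision=1,suppress=True)
cs=[bot.camera(n) for n in('top','side')]
for c in cs: print([(np.array(x['pixel']),round(x['confidence'],2),atz(c,x['pixel'],40)) for x in bot.trace(c,'tomato_a')])
a=cs[0]['pixels'][140:290,260:460];b=cs[1]['pixels'][110:260,210:410]
cv2.imwrite('pics/b2.png',cv2.cvtColor(np.hstack([cv2.resize(a,(400,300),interpolation=2),cv2.resize(b,(400,300),interpolation=2)]),cv2.COLOR_RGB2BGR))"
```

```text
[(array([190.6, 344.4]), 0.6, array([ 664.7, -213.3,   40. ])), (array([218.8, 344. ]), 0.57, array([ 562.2, -195.7,   40. ])), (array([231.9, 293.1]), 0.56, array([533.4, -26.3,  40. ])), (array([199.2, 336.3]), 0.54, array([ 635.6, -181.7,   40. ])), (array([279.7, 168.8]), 0.5, array([414.5, 370.7,  40. ]))]
[(array([311.1, 318. ]), 0.62, array([408.1, 415.9,  40. ])), (array([266.2, 335.9]), 0.51, array([404.9, 230.8,  40. ])), (array([181.2, 359.7]), 0.48, array([ 426.8, -393.8,   40. ])), (array([245.5, 336.7]), 0.45, array([421.2, 125.4,  40. ]))]
```

View pics/b2.png

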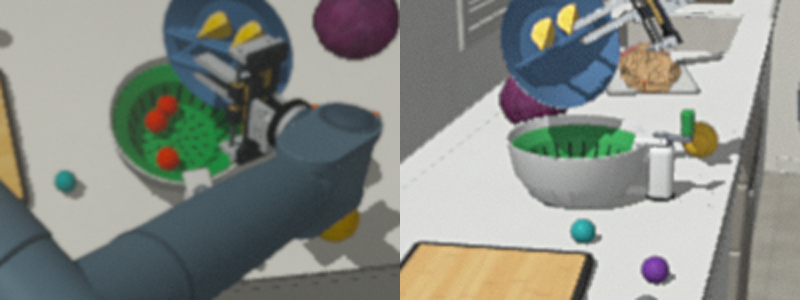

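```bash
cat > back.py <<'E'
from go import *
q,R,P=cur();t=R[:,2];az=np.arctan2(t[1],t[0]);yd=np.array([np.sin(az),-np.cos(az),0])
s=np.degrees(np.arctan2(yd@-R[:,0],yd@R[:,1]));print(s,q,P,R[:,1],t)
rows=plan(R,P,[612,-222,262],s,9);print(rowstr(rows,1))
R=R@rz(np.radians(s));P=np.array([612,-222,262.])
rows=plan(R,P,[629,214,250],0,15);print(rowstr(rows,1))
E
python3 back.py
```

```text
74.52160127754013 [-0.95  0.07  1.97  1.22  1.29 -1.69] [ 609.03 -221.99  262.37] [ 0.49 -0.03  0.87] [ 0.79  0.45 -0.42]
[{"jaw": 1, "x": -0, "y": 0, "z": 0, "spin": 8.3}, {"jaw": 1, "x": -0, "y": 0, "z": 0, "spin": 8.3}, {"jaw": 1, "x": -0, "y": 0, "z": 0, "spin": 8.3}, {"jaw": 1, "x": -0, "y": 0, "z": 0, "spin": 8.3}, {"jaw": 1, "x": -0, "y": 0, "z": 0, "spin": 8.3}, {"jaw": 1, "x": -0, "y": 0, "z": 1, "spin": 8.3}, {"jaw": 1, "x": 0, "y": 1, "z": 0, "spin": 8.3}, {"jaw": 1, "x": 0, "y": 0, "z": 1, "spin": 8.3}, {"jaw": 1, "x": 0, "y": 1, "z": 0, "spin": 8.3}]
[{"jaw": 1, "x": 6, "y": -25, "z": 14, "spin": 0}, {"jaw": 1, "x": 6, "y": -25, "z": 14, "spin": 0}, {"jaw": 1, "x": 6, "y": -25, "z": 14, "spin": 0}, {"jaw": 1, "x": 6, "y": -25, "z": 14, "spin": 0}, {"jaw": 1, "x": 6, "y": -25, "z": 14, "spin": 0}, {"jaw": 1, "x": 6, "y": -25, "z": 14, "spin": 0}, {"jaw": 1, "x": 6, "y": -25, "z": 14, "spin": 0}, {"jaw": 1, "x": 5, "y": -25, "z": 14, "spin": 0}, {"jaw": 1, "x": 6, "y": -24, "z": 14, "spin": 0}, {"jaw": 1, "x": 5, "y": -25, "z": 14, "spin": 0}, {"jaw": 1, "x": 6, "y": -24, "z": 15, "spin": 0}, {"jaw": 1, "x": 5, "y": -25, "z": 14, "spin": 0}, {"jaw": 1, "x": 6, "y": -24, "z": 15, "spin": 0}, {"jaw": 1, "x": 5, "y": -25, "z": 14, "spin": 0}, {"jaw": 1, "x": 6, "y": -24, "z": 15, "spin": 0}]
```

>>> servo_tool([
  {"jaw": 1,"x": 0,"y": 0,"z": 0,"spin": 6},
  {"jaw": 1,"x": 0,"y": 0,"z": 0,"spin": 8.5},
  {"jaw": 1,"x": 0,"y": 0,"z": 0,"spin": 8.5},
  {"jaw": 1,"x": 0,"y": 0,"z": 0,"spin": 8.5},
  {"jaw": 1,"x": 0,"y": 0,"z": 0,"spin": 8.5},
  {"jaw": 1,"x": 0,"y": 0,"z": 1,"spin": 8.5},
  {"jaw": 1,"x": 0,"y": 1,"z": 0,"spin": 8.5},
  {"jaw": 1,"x": 0,"y": 0,"z": 1,"spin": 8.5},
  {"jaw": 1,"x": 0,"y": 1,"z": 0,"spin": 8.5},
])

```text
time: 21.5
ee_pos: [611.9, -222.7, 262.2]
tool_rot: [-3.057, -1.134, 0.419]
wrist_force: [-0.2, 0.4, -3.3]
grip_width: 13.0
```

>>> servo_tool([
  {"jaw": 1,"x": 3,"y": -12,"z": 7,"spin": 0},
  {"jaw": 1,"x": 6,"y": -25,"z": 14,"spin": 0},
  {"jaw": 1,"x": 6,"y": -25,"z": 14,"spin": 0},
  {"jaw": 1,"x": 6,"y": -25,"z": 14,"spin": 0},
  {"jaw": 1,"x": 6,"y": -25,"z": 14,"spin": 0},
  {"jaw": 1,"x": 6,"y": -25,"z": 14,"spin": 0},
  {"jaw": 1,"x": 6,"y": -25,"z": 14,"spin": 0},
  {"jaw": 1,"x": 5,"y": -25,"z": 14,"spin": 0},
  {"jaw": 1,"x": 6,"y": -24,"z": 14,"spin": 0},
  {"jaw": 1,"x": 5,"y": -25,"z": 14,"spin": 0},
])

```text
time: 22.75
ee_pos: [622.0, 68.3, 262.7]
tool_rot: [-3.106, -1.14, 0.477]
wrist_force: [0.6, -0.2, -3.3]
grip_width: 12.6
```

```bash
cat > back2.py <<'E'
from go import *
q,R,P=cur();t=R[:,2];az=np.arctan2(t[1],t[0]);yd=np.array([np.sin(az),-np.cos(az),0])
s=np.degrees(np.arctan2(yd@-R[:,0],yd@R[:,1]));print(s,q,P,R[:,1],t,bot.get_state()["time"])
G=np.array([618.6,207.1,160])+19*t
d=np.linalg.norm(G-P);n=int(np.ceil(d/30));print(d)
rows=plan(R,P,G,s,n);print(rowstr(rows,1))
E
python3 back2.py
```

```text
-0.9274056597694714 [-0.42 -0.24  2.25  1.37  0.85 -0.2 ] [622.03  68.33 262.74] [ 0.49 -0.87 -0.01] [ 0.79  0.45 -0.42] 22.75
184.58980435602115
[{"jaw": 1, "x": -10, "y": -17, "z": 17, "spin": -0.1}, {"jaw": 1, "x": -10, "y": -17, "z": 17, "spin": -0.1}, {"jaw": 1, "x": -10, "y": -18, "z": 17, "spin": -0.1}, {"jaw": 1, "x": -9, "y": -17, "z": 18, "spin": -0.1}, {"jaw": 1, "x": -9, "y": -18, "z": 17, "spin": -0.1}, {"jaw": 1, "x": -10, "y": -17, "z": 18, "spin": -0.1}, {"jaw": 1, "x": -9, "y": -18, "z": 17, "spin": -0.1}]
```

>>> servo_tool([
  {"jaw": 1,"x": -10,"y": -17,"z": 17,"spin": 0},
  {"jaw": 1,"x": -10,"y": -17,"z": 17,"spin": 0},
  {"jaw": 1,"x": -10,"y": -18,"z": 17,"spin": -0.5},
  {"jaw": 1,"x": -9,"y": -17,"z": 18,"spin": -0.5},
  {"jaw": 1,"x": -9,"y": -18,"z": 17,"spin": 0},
  {"jaw": 1,"x": -10,"y": -17,"z": 18,"spin": 0},
  {"jaw": 1,"x": -9,"y": -18,"z": 17,"spin": 0},
])

```text
time: 23.62
ee_pos: [628.9, 225.7, 150.3]
tool_rot: [3.101, -1.144, 0.563]
wrist_force: [0.6, 0.2, -2.5]
grip_width: 12.7
```

```bash
sed -i 's/,160\]/,121]/; s/d\/30/d\/12/' back2.py; python3 back2.py
```

```text
1.062186106900139 [-0.03  0.05  2.24  1.98  0.55 -0.73] [628.87 225.68 150.32] [ 0.5  -0.86  0.02] [ 0.79  0.45 -0.41] 23.625
38.79324411534493
[{"jaw": 1, "x": -9, "y": 3, "z": 4, "spin": 0.3}, {"jaw": 1, "x": -8, "y": 3, "z": 4, "spin": 0.3}, {"jaw": 1, "x": -9, "y": 2, "z": 3, "spin": 0.3}, {"jaw": 1, "x": -8, "y": 3, "z": 4, "spin": 0.3}]
```

>>> servo_tool([
  {"jaw": 1,"x": -9,"y": 3,"z": 4,"spin": 0.5},
  {"jaw": 1,"x": -8,"y": 3,"z": 4,"spin": 0.5},
  {"jaw": 1,"x": -9,"y": 2,"z": 3,"spin": 0},
  {"jaw": 1,"x": -6,"y": 1,"z": 3,"spin": 0},
  {"jaw": 1,"x": 0,"y": 0,"z": 0,"spin": 0},
])

```text
time: 24.25
ee_pos: [632.2, 216.5, 112.8]
tool_rot: [3.137, -1.143, 0.522]
wrist_force: [0.0, 0.0, -3.3]
grip_width: 12.5
```

```bash
python3 back2.py; python3 -c "
from h import *
b=bot.camera('side')['pixels'][190:310,180:340]
cv2.imwrite('pics/p1.png',cv2.cvtColor(cv2.resize(b,(640,480),interpolation=2),cv2.COLOR_RGB2BGR))"
```

```text
0.1242148287982287 [-0.05  0.15  2.23  2.08  0.6  -0.85] [632.22 216.55 112.78] [ 0.49 -0.87  0.  ] [ 0.79  0.45 -0.42] 24.25
1.7047695624740573
[{"jaw": 1, "x": 1, "y": 1, "z": 1, "spin": 0.1}]
```

View pics/p1.png

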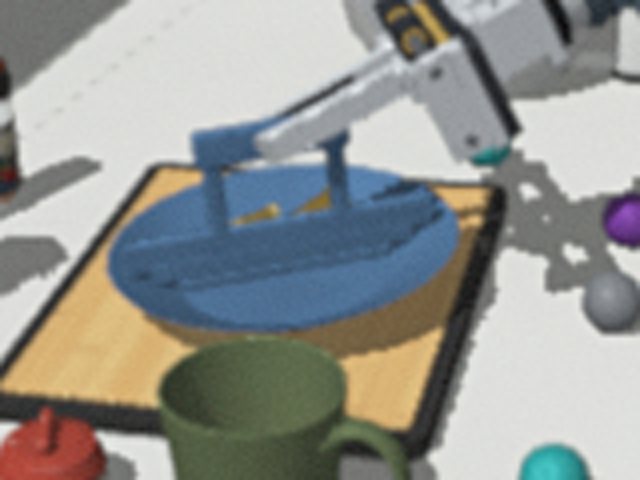

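>>> servo_tool([
  {"jaw": 1,"x": -3,"y": 0,"z": 1,"spin": 0},
  {"jaw": 1,"x": 0,"y": 0,"z": 0,"spin": 0},
])

```text
time: 24.55
ee_pos: [632.8, 216.3, 111.1]
tool_rot: [3.134, -1.145, 0.525]
wrist_force: [-0.1, -0.3, -3.0]
grip_width: 12.6
```

>>> servo_tool([
  {"jaw": 1,"x": -3,"y": 0,"z": 1,"spin": 0},
  {"jaw": 1,"x": 0,"y": 0,"z": 0,"spin": 0},
])

```text
time: 24.8
ee_pos: [633.8, 216.6, 110.8]
tool_rot: [3.132, -1.152, 0.527]
wrist_force: [0.3, 0.4, -4.1]
grip_width: 12.7
```

>>> servo_tool([
  {"jaw": 1,"x": -4,"y": 0,"z": 1,"spin": 0},
  {"jaw": 1,"x": -4,"y": 0,"z": 1,"spin": 0},
  {"jaw": 0.4,"x": 0,"y": 0,"z": 0,"spin": 0},
  {"jaw": 0.2,"x": 0,"y": 0,"z": 0,"spin": 0},
  {"jaw": -0.2,"x": 0,"y": 0,"z": 0,"spin": 0},
  {"jaw": -0.2,"x": 0,"y": 0,"z": 0,"spin": 0},
  {"jaw": -0.2,"x": 0,"y": 0,"z": 0,"spin": 0},
  {"jaw": -0.2,"x": 0,"y": 0,"z": 0,"spin": 0},
])

```text
time: 25.8
ee_pos: [636.8, 217.3, 110.7]
tool_rot: [3.13, -1.17, 0.532]
wrist_force: [-0.3, -0.2, -0.0]
grip_width: 56.3
```

>>> servo_tool([
  {"jaw": -0.2,"x": 0,"y": 0,"z": -10,"spin": 0},
  {"jaw": -0.2,"x": 0,"y": 0,"z": -20,"spin": 0},
  {"jaw": -0.2,"x": 0,"y": 0,"z": -30,"spin": 0},
  {"jaw": -0.2,"x": 5,"y": 0,"z": -30,"spin": 0},
  {"jaw": -0.2,"x": 20,"y": 0,"z": -20,"spin": 0},
  {"jaw": -0.2,"x": 40,"y": 0,"z": 0,"spin": 0},
])

```text
time: 26.55
ee_pos: [564.1, 177.8, 211.0]
tool_rot: [-3.14, -1.163, 0.518]
wrist_force: [0.9, -0.6, -0.3]
grip_width: 56.3
```

Run:
```python
from go import *
q,R,P=cur();print(q,P,R[:,1],R[:,2])
np.set_printoptions(precision=1,suppress=True)
cs=[bot.camera(n) for n in("top","side")]
for k in("dish","dish_handle","tomato_lip","lemon_lip","crank_axis","crank_knob","basket_floor","chopping_board"):
    L=[bot.pinpoint(c,k) for c in cs]
    print(k,[(round(l[0]["confidence"],2),np.array(l[0]["pixel"])) if l else None for l in L],tri(cs,[l[0]["pixel"] for l in L]) if all(L) else "")
a=cs[0]['pixels'][150:290,130:400];b=cs[1]['pixels'][120:320,170:410]
cv2.imwrite('pics/p2.png',cv2.cvtColor(np.hstack([cv2.resize(a,(400,207),interpolation=2)[:207],cv2.resize(b,(400,333),interpolation=2)[:207]]) if 0 else np.vstack([cv2.resize(a,(520,270),interpolation=2),cv2.resize(b,(520,330),interpolation=2)]),cv2.COLOR_RGB2BGR))
```

```text
[-0.19 -0.3   2.42  1.61  0.64 -0.37] [564.14 177.82 211.  ] [ 0.5  -0.87 -0.  ] [ 0.8   0.46 -0.4 ]
dish [(0.86, array([213.5, 217.6])), (0.65, array([259.7, 247.4]))] [632.4 212.   18.6]
dish_handle [(0.92, array([207.7, 215.4])), (0.7, array([226.4, 247.4]))] [619.4 212.  106.8]
tomato_lip [(0.93, array([230.8, 185.3])), (0.66, array([273.7, 257.8]))] [568.5 315.2  45.9]
lemon_lip [(0.66, array([193.7, 243.3])), (0.65, array([231.2, 240.2]))] [682.6 121.7  49.9]
crank_axis [(0.88, array([232.5, 361.2])), None] 
crank_knob [(0.66, array([243. , 363.6])), (0.52, array([167.8, 354.4]))] [ 428.8 -222.4  141.6]
basket_floor [(0.73, array([208.5, 344.4])), (0.83, array([195.4, 295.8]))] [ 607.1 -203.4   37.1]
chopping_board [None, (0.97, array([262.7, 245.6]))]
```

View pics/p2.png

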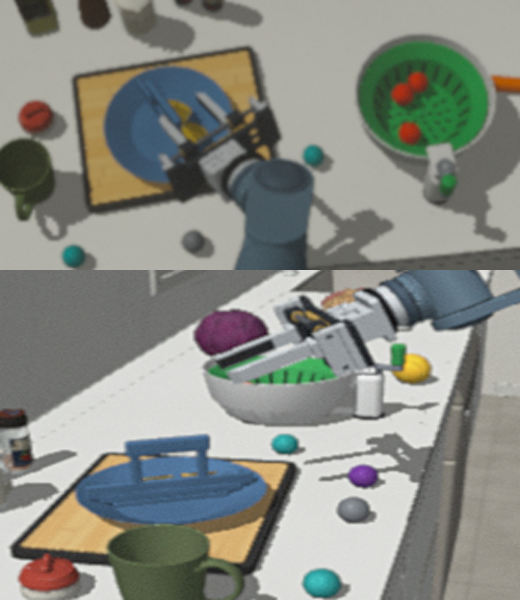

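```bash
cat > ck.py <<'E'
from go import *
from scan import ik
np.set_printoptions(precision=2,suppress=True)
q,R,P=cur();t=R[:,2];print(bot.get_state()["time"],P,R[:,1],t)
th=np.array([t[0],t[1],0]);
C=np.array([468.,-222,142]);kn=np.array([430.,-222,142])
qq=q
W=[np.array([500.,0,320]),kn+14*t-85*t+[0,0,60],kn+14*t-85*t,kn+14*t]
for w,n in zip(W,(8,9,3,5)):
    rows=plan(R,P,w,0,n);print(rowstr(rows,-1));P=P+sum(R@np.array(r[:3]) for r in rows)
    for r in rows:qq=step(qq,r,.6)
    print(qq,fk(qq,P0)[1],w,fk(qq,P0)[0][:,2])
for a in range(180,-180,-45):
    p=C+42*np.array([np.cos(np.radians(a)),np.sin(np.radians(a)),0])+14*t
    x=ik(R,p,[qq]);print(a,x)
E
python3 ck.py
```

```text
27.45 [565.99 178.68 212.07] [ 0.5  -0.87  0.  ] [ 0.8   0.46 -0.39]
[{"jaw": -1, "x": 5, "y": 15, "z": -22, "spin": 0}, {"jaw": -1, "x": 5, "y": 15, "z": -22, "spin": 0}, {"jaw": -1, "x": 5, "y": 15, "z": -22, "spin": 0}, {"jaw": -1, "x": 5, "y": 15, "z": -22, "spin": 0}, {"jaw": -1, "x": 5, "y": 16, "z": -22, "spin": 0}, {"jaw": -1, "x": 5, "y": 15, "z": -22, "spin": 0}, {"jaw": -1, "x": 6, "y": 16, "z": -22, "spin": 0}, {"jaw": -1, "x": 5, "y": 15, "z": -23, "spin": 0}]
[-0.81 -0.68  2.43  1.2   1.28 -0.08] [499.8   -0.04 319.65] [500.   0. 320.] [ 0.8   0.46 -0.39]
[{"jaw": -1, "x": -20, "y": 18, "z": -20, "spin": 0}, {"jaw": -1, "x": -19, "y": 17, "z": -20, "spin": 0}, {"jaw": -1, "x": -20, "y": 18, "z": -20, "spin": 0}, {"jaw": -1, "x": -19, "y": 17, "z": -20, "spin": 0}, {"jaw": -1, "x": -20, "y": 18, "z": -20, "spin": 0}, {"jaw": -1, "x": -19, "y": 17, "z": -20, "spin": 0}, {"jaw": -1, "x": -20, "y": 18, "z": -21, "spin": 0}, {"jaw": -1, "x": -19, "y": 17, "z": -20, "spin": 0}, {"jaw": -1, "x": -20, "y": 18, "z": -21, "spin": 0}]
[-1.47 -0.14  2.25  1.    1.69 -0.66] [ 373.48
[... 316 characters left out ...]
0.46 -0.39]
[{"jaw": -1, "x": 0, "y": 0, "z": 17, "spin": 0}, {"jaw": -1, "x": 0, "y": 0, "z": 17, "spin": 0}, {"jaw": -1, "x": 0, "y": 0, "z": 17, "spin": 0}, {"jaw": -1, "x": 0, "y": 0, "z": 17, "spin": 0}, {"jaw": -1, "x": 0, "y": 0, "z": 17, "spin": 0}]
[-1.29  0.07  2.27  1.12  1.45 -0.8 ] [ 441.04 -215.13  136.29] [ 441.15 -215.59  136.48] [ 0.8   0.46 -0.39]
180 [-1.3   0.07  2.28  1.11  1.45 -0.8 ]
135 [-1.24  0.03  2.32  1.15  1.42 -0.79]
90 [-1.16  0.05  2.3   1.21  1.36 -0.76]
45 [-1.1   0.11  2.23  1.24  1.33 -0.74]
0 [-1.11  0.18  2.15  1.23  1.34 -0.73]
-45 [-1.16  0.21  2.12  1.2   1.37 -0.74]
-90 [-1.23  0.19  2.13  1.15  1.42 -0.76]
-135 [-1.29  0.14  2.2   1.12  1.45 -0.79]
```

>>> servo_tool([
  {"jaw": -1,"x": 5,"y": 15,"z": -22,"spin": 0},
  {"jaw": -1,"x": 5,"y": 15,"z": -22,"spin": 0},
  {"jaw": -1,"x": 5,"y": 15,"z": -22,"spin": 0},
  {"jaw": -1,"x": 5,"y": 15,"z": -22,"spin": 0},
  {"jaw": -1,"x": 5,"y": 16,"z": -22,"spin": 0},
  {"jaw": -1,"x": 5,"y": 15,"z": -22,"spin": 0},
  {"jaw": -1,"x": 6,"y": 16,"z": -22,"spin": 0},
  {"jaw": -1,"x": 5,"y": 15,"z": -23,"spin": 0},
])

```text
time: 28.45
ee_pos: [496.9, -2.8, 321.7]
tool_rot: [3.14, -1.162, 0.529]
wrist_force: [0.1, -0.4, 0.2]
grip_width: 94.2
```

>>> servo_tool([
  {"jaw": -1,"x": -20,"y": 18,"z": -20,"spin": 0},
  {"jaw": -1,"x": -19,"y": 17,"z": -20,"spin": 0},
  {"jaw": -1,"x": -20,"y": 18,"z": -20,"spin": 0},
  {"jaw": -1,"x": -19,"y": 17,"z": -20,"spin": 0},
  {"jaw": -1,"x": -20,"y": 18,"z": -20,"spin": 0},
  {"jaw": -1,"x": -19,"y": 17,"z": -20,"spin": 0},
  {"jaw": -1,"x": -12,"y": 18,"z": -21,"spin": 0},
  {"jaw": -1,"x": -10,"y": 17,"z": -20,"spin": 0},
])

```text
time: 29.45
ee_pos: [388.2, -234.3, 260.2]
tool_rot: [3.118, -1.163, 0.547]
wrist_force: [0.3, -0.8, -0.8]
grip_width: 93.8
```

```bash
sed -i 's/^W=.*/W=[kn+14*t-85*t,kn+14*t]/; s/(8,9,3,5)/(5,5)/' ck.py; python3 ck.py | head -6
python3 - <<'E'
from h import *
np.set_printoptions(precision=1,suppress=True)
cs=[bot.camera(n) for n in("top","side")]
for k in("crank_axis","crank_knob"):
    L=[bot.pinpoint(c,k) for c in cs]
    print(k,[(round(l[0]["confidence"],2),np.array(l[0]["pixel"]),atz(c,l[0]["pixel"],134)) if l else None for c,l in zip(cs,L)],tri(cs,[l[0]["pixel"] for l in L]) if all(L) else "")
a=cs[0]['pixels'][190:290,310:450];b=cs[1]['pixels'][130:230,290:430]
cv2.imwrite('pics/c1.png',cv2.cvtColor(np.hstack([cv2.resize(a,(400,286),interpolation=2),cv2.resize(b,(400,286),interpolation=2)]),cv2.COLOR_RGB2BGR))
E
```

```text
29.45 [ 388.16 -234.26  260.17] [ 0.5  -0.86  0.01] [ 0.8   0.46 -0.4 ]
[{"jaw": -1, "x": -18, "y": 2, "z": 3, "spin": 0}, {"jaw": -1, "x": -18, "y": 2, "z": 3, "spin": 0}, {"jaw": -1, "x": -19, "y": 2, "z": 3, "spin": 0}, {"jaw": -1, "x": -18, "y": 2, "z": 3, "spin": 0}, {"jaw": -1, "x": -19, "y": 1, "z": 3, "spin": 0}]
[-1.47 -0.    2.26  0.99  1.61 -0.8 ] [ 373.46 -254.18  169.86] [ 373.5  -254.5   170.15] [ 0.8   0.46 -0.4 ]
[{"jaw": -1, "x": 0, "y": 0, "z": 17, "spin": 0}, {"jaw": -1, "x": 0, "y": 0, "z": 17, "spin": 0}, {"jaw": -1, "x": 0, "y": 0, "z": 17, "spin": 0}, {"jaw": -1, "x": 0, "y": 0, "z": 17, "spin": 0}, {"jaw": -1, "x": 0, "y": 0, "z": 17, "spin": 0}]
[-1.29  0.07  2.27  1.12  1.45 -0.8 ] [ 441.1  -215.27  136.16] [ 441.14 -215.59  136.45] [ 0.8   0.46 -0.4 ]
180 [-1.3   0.07  2.28  1.11  1.45 -0.81]
crank_axis [(0.91, array([233.9, 361.2]), array([ 464.3, -222.2,  134. ])), (0.92, array([171.9, 340. ]), array([ 467.1, -191.2,  134. ]))] [ 470.7 -224.6  122.8]
crank_knob [(0.54, array([242.4, 362.1]), array([ 436.7, -220.1,  134. ])), (0.53, array([169. , 352.7]), array([ 432.9, -230.4,  134. ]))] [ 433.1 -219.1  138.2]
```

View pics/c1.png

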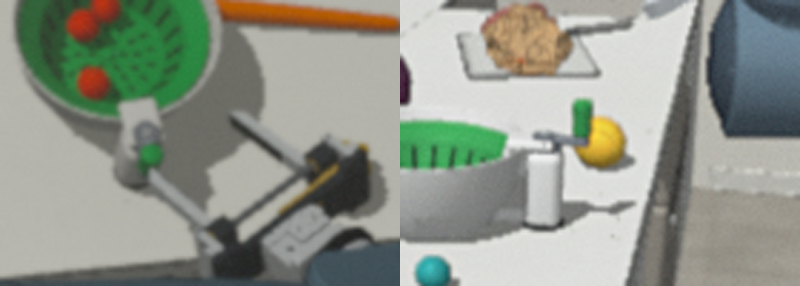

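>>> servo_tool([
  {"jaw": -1,"x": -18,"y": 2,"z": 3,"spin": 0},
  {"jaw": -1,"x": -18,"y": 2,"z": 3,"spin": 0},
  {"jaw": -1,"x": -19,"y": 2,"z": 3,"spin": 0},
  {"jaw": -1,"x": -18,"y": 2,"z": 3,"spin": 0},
  {"jaw": -1,"x": -19,"y": 1,"z": 3,"spin": 0},
])

```text
time: 30.38
ee_pos: [376.1, -248.1, 169.3]
tool_rot: [3.101, -1.16, 0.573]
wrist_force: [-0.1, 0.9, 0.4]
grip_width: 94.0
```

```bash
sed -i 's/^W=.*/W=[kn+14*t]/; s/(5,5)/(4,)/; s/kn=np.array(\[430.,-222,142/kn=np.array([432.,-221,142/' ck.py; python3 ck.py | head -3
```

```text
30.375 [ 376.08 -248.08  169.35] [ 0.51 -0.86  0.02] [ 0.79  0.46 -0.4 ]
[{"jaw": -1, "x": -0, "y": 1, "z": 20, "spin": 0}, {"jaw": -1, "x": -0, "y": 1, "z": 21, "spin": 0}, {"jaw": -1, "x": -0, "y": 1, "z": 20, "spin": 0}, {"jaw": -1, "x": -0, "y": 2, "z": 21, "spin": 0}]
[-1.28  0.07  2.27  1.12  1.45 -0.81] [ 443.57 -214.49  136.71] [ 443.09 -214.53  136.41] [ 0.79  0.46 -0.4 ]
```

>>> servo_tool([
  {"jaw": -1,"x": 0,"y": 1,"z": 20,"spin": 0},
  {"jaw": -1,"x": 0,"y": 1,"z": 21,"spin": 0},
  {"jaw": -1,"x": 0,"y": 1,"z": 20,"spin": 0},
  {"jaw": -1,"x": 0,"y": 2,"z": 20,"spin": 0},
  {"jaw": 1,"x": 0,"y": 0,"z": 0,"spin": 0},
  {"jaw": 1,"x": 0,"y": 0,"z": 0,"spin": 0},
  {"jaw": 1,"x": 0,"y": 0,"z": 0,"spin": 0},
  {"jaw": 1,"x": 0,"y": 0,"z": 0,"spin": 0},
  {"jaw": 1,"x": 0,"y": 0,"z": 0,"spin": 0},
  {"jaw": 1,"x": 0,"y": 0,"z": 0,"spin": 0},
  {"jaw": 1,"x": 0,"y": 0,"z": 0,"spin": 0},
  {"jaw": 1,"x": 0,"y": 0,"z": 0,"spin": 0},
], newtons=12)

```text
time: 31.88
ee_pos: [444.8, -209.6, 137.5]
tool_rot: [3.096, -1.159, 0.582]
wrist_force: [-2.7, 0.6, 2.1]
grip_width: 23.9
```

>>> servo_tool([
  {"jaw": 1,"x": 0,"y": 0,"z": 0,"spin": 0},
  {"jaw": 1,"x": 0,"y": 0,"z": 0,"spin": 0},
])

```text
time: 32.12
ee_pos: [444.8, -209.5, 137.5]
tool_rot: [3.096, -1.16, 0.582]
wrist_force: [-2.8, -0.5, 0.5]
grip_width: 23.7
```

```bash
cat > turn.py <<'E'
import sys
from go import *
q,R,P=cur();s=bot.get_state();print(s["time"],P,R[:,1],R[:,2],s["wrist_force"],s["grip_width"])
C=np.array([float(sys.argv[1]),float(sys.argv[2])])  # circle centre in TCP coordinates
n=int(sys.argv[3]);st=float(sys.argv[4])
zt=float(sys.argv[5])
d=P[:2]-C;a=np.arctan2(d[1],d[0]);print("r",np.linalg.norm(d),"az",np.degrees(a))
rows=[];p=P.copy()
for k in range(1,n+1):
    b=a-np.radians(st)*k;w=np.r_[C+42*np.array([np.cos(b),np.sin(b)]),P[2]+(zt-P[2])*k/n]
    if k==1: p[:2]=C+42*d/np.linalg.norm(d)
    rows.append(list(np.round(R.T@(w-p),0))+[0]);p=p+R@np.array(rows[-1][:3])
print(rowstr(rows,1))
E
python3 turn.py 480 -216.5 8 20 137
```

```text
32.125 [ 444.75 -209.48  137.53] [ 0.51 -0.86  0.02] [ 0.79  0.47 -0.4 ] [-2.8  -0.49  0.51] 23.66218397955382
r 35.93972599100112 az 168.73640541102958
[{"jaw": 1, "x": 5, "y": -9, "z": 11, "spin": 0}, {"jaw": 1, "x": 5, "y": -4, "z": 12, "spin": 0}, {"jaw": 1, "x": 6, "y": 0, "z": 14, "spin": 0}, {"jaw": 1, "x": 5, "y": 6, "z": 12, "spin": 0}, {"jaw": 1, "x": 4, "y": 9, "z": 10, "spin": 0}, {"jaw": 1, "x": 3, "y": 13, "z": 6, "spin": 0}, {"jaw": 1, "x": 0, "y": 15, "z": 2, "spin": 0}, {"jaw": 1, "x": -1, "y": 14, "z": -2, "spin": 0}]
```

>>> servo_tool([
  {"jaw": 1,"x": 5,"y": -9,"z": 11,"spin": 0},
  {"jaw": 1,"x": 5,"y": -4,"z": 12,"spin": 0},
  {"jaw": 1,"x": 6,"y": 0,"z": 14,"spin": 0},
  {"jaw": 1,"x": 5,"y": 6,"z": 12,"spin": 0},
])

```text
time: 32.62
ee_pos: [486.7, -173.1, 137.6]
tool_rot: [3.103, -1.162, 0.58]
wrist_force: [-2.3, 0.4, 1.5]
grip_width: 24.1
```

```bash
python3 turn.py 480 -216.5 4 20 137
```

```text
32.625 [ 486.71 -173.14  137.56] [ 0.52 -0.86  0.02] [ 0.79  0.47 -0.4 ] [-2.28  0.37  1.52] 24.083434681196675
r 43.87433782596313 az 81.20049957158025
[{"jaw": 1, "x": 3, "y": 11, "z": 9, "spin": 0}, {"jaw": 1, "x": 2, "y": 14, "z": 4, "spin": 0}, {"jaw": 1, "x": -0, "y": 14, "z": 1, "spin": 0}, {"jaw": 1, "x": -3, "y": 14, "z": -5, "spin": 0}]
```

>>> servo_tool([
  {"jaw": 1,"x": 3,"y": 11,"z": 9,"spin": 0},
  {"jaw": 1,"x": 2,"y": 14,"z": 4,"spin": 0},
  {"jaw": 1,"x": 0,"y": 14,"z": 1,"spin": 0},
  {"jaw": 1,"x": -3,"y": 14,"z": -5,"spin": 0},
])

```text
time: 33.12
ee_pos: [526.4, -206.6, 138.2]
tool_rot: [3.12, -1.176, 0.578]
wrist_force: [13.8, 4.2, 1.3]
grip_width: 23.4
```

```bash
python3 turn.py 480 -216.5 6 20 137
```

```text
33.125 [ 526.41 -206.59  138.17] [ 0.53 -0.85  0.01] [ 0.78  0.49 -0.38] [13.83  4.18  1.28] 23.445813361739717
r 47.458232157622554 az 12.054825167339184
[{"jaw": 1, "x": -3, "y": 13, "z": -7, "spin": 0}, {"jaw": 1, "x": -5, "y": 9, "z": -10, "spin": 0}, {"jaw": 1, "x": -5, "y": 5, "z": -12, "spin": 0}, {"jaw": 1, "x": -6, "y": 0, "z": -14, "spin": 0}, {"jaw": 1, "x": -5, "y": -5, "z": -12, "spin": 0}, {"jaw": 1, "x": -5, "y": -9, "z": -11, "spin": 0}]
```

```bash
python3 turn.py 485.6 -215.2 6 20 138
```

```text
33.125 [ 526.41 -206.59  138.17] [ 0.53 -0.85  0.01] [ 0.78  0.49 -0.38] [13.83  4.18  1.28] 23.445813361739717
r 41.71034456214044 az 11.915005381926136
[{"jaw": 1, "x": -3, "y": 13, "z": -7, "spin": 0}, {"jaw": 1, "x": -4, "y": 9, "z": -10, "spin": 0}, {"jaw": 1, "x": -6, "y": 5, "z": -13, "spin": 0}, {"jaw": 1, "x": -5, "y": -0, "z": -13, "spin": 0}, {"jaw": 1, "x": -6, "y": -5, "z": -13, "spin": 0}, {"jaw": 1, "x": -4, "y": -9, "z": -10, "spin": 0}]
```

>>> servo_tool([
  {"jaw": 1,"x": -3,"y": 13,"z": -7,"spin": 0},
  {"jaw": 1,"x": -4,"y": 9,"z": -10,"spin": 0},
  {"jaw": 1,"x": -6,"y": 5,"z": -13,"spin": 0},
  {"jaw": 1,"x": -5,"y": 0,"z": -13,"spin": 0},
  {"jaw": 1,"x": -6,"y": -5,"z": -13,"spin": 0},
  {"jaw": 1,"x": -4,"y": -9,"z": -10,"spin": 0},
])

```text
time: 33.88
ee_pos: [470.6, -255.0, 137.3]
tool_rot: [3.133, -1.181, 0.574]
wrist_force: [5.8, 11.6, -0.6]
grip_width: 23.7
```

```bash
python3 turn.py 485.6 -215.2 9 20 138
```

```text
33.875 [ 470.58 -254.96  137.35] [ 0.54 -0.84  0.  ] [ 0.78  0.5  -0.38] [ 5.76 11.59 -0.61] 23.723928938851277
r 42.49954479861784 az -110.69566829577784
[{"jaw": 1, "x": -2, "y": -13, "z": -6, "spin": 0}, {"jaw": 1, "x": -1, "y": -14, "z": -2, "spin": 0}, {"jaw": 1, "x": 1, "y": -15, "z": 3, "spin": 0}, {"jaw": 1, "x": 4, "y": -12, "z": 8, "spin": 0}, {"jaw": 1, "x": 4, "y": -9, "z": 10, "spin": 0}, {"jaw": 1, "x": 5, "y": -4, "z": 13, "spin": 0}, {"jaw": 1, "x": 6, "y": 1, "z": 14, "spin": 0}, {"jaw": 1, "x": 5, "y": 6, "z": 12, "spin": 0}, {"jaw": 1, "x": 4, "y": 10, "z": 10, "spin": 0}]
```

>>> servo_tool([
  {"jaw": 1,"x": -2,"y": -13,"z": -6,"spin": 0},
  {"jaw": 1,"x": -1,"y": -14,"z": -2,"spin": 0},
  {"jaw": 1,"x": 1,"y": -15,"z": 3,"spin": 0},
  {"jaw": 1,"x": 4,"y": -12,"z": 8,"spin": 0},
  {"jaw": 1,"x": 4,"y": -9,"z": 10,"spin": 0},
  {"jaw": 1,"x": 5,"y": -4,"z": 13,"spin": 0},
  {"jaw": 1,"x": 6,"y": 1,"z": 14,"spin": 0},
])

```text
time: 34.75
ee_pos: [470.7, -176.3, 138.0]
tool_rot: [3.127, -1.182, 0.566]
wrist_force: [-0.3, -1.4, -0.3]
grip_width: 24.0
```

```bash
python3 turn.py 485.6 -215.2 9 20 138
```

```text
34.75 [ 470.74 -176.3   137.99] [ 0.52 -0.85  0.01] [ 0.79  0.48 -0.38] [-0.33 -1.36 -0.33] 23.997615395671826
r 41.64661566623649 az 110.9092805243083
[{"jaw": 1, "x": 5, "y": 5, "z": 13, "spin": 0}, {"jaw": 1, "x": 4, "y": 10, "z": 10, "spin": 0}, {"jaw": 1, "x": 3, "y": 12, "z": 7, "spin": 0}, {"jaw": 1, "x": 1, "y": 15, "z": 2, "spin": 0}, {"jaw": 1, "x": -1, "y": 14, "z": -3, "spin": 0}, {"jaw": 1, "x": -3, "y": 13, "z": -7, "spin": 0}, {"jaw": 1, "x": -5, "y": 9, "z": -10, "spin": 0}, {"jaw": 1, "x": -5, "y": 5, "z": -13, "spin": 0}, {"jaw": 1, "x": -5, "y": -0, "z": -13, "spin": 0}]
```

>>> servo_tool([
  {"jaw": 1,"x": 5,"y": 5,"z": 13,"spin": 0},
  {"jaw": 1,"x": 4,"y": 10,"z": 10,"spin": 0},
  {"jaw": 1,"x": 3,"y": 12,"z": 7,"spin": 0},
  {"jaw": 1,"x": 1,"y": 15,"z": 2,"spin": 0},
  {"jaw": 1,"x": -1,"y": 14,"z": -3,"spin": 0},
  {"jaw": 1,"x": -3,"y": 13,"z": -7,"spin": 0},
  {"jaw": 1,"x": -5,"y": 9,"z": -10,"spin": 0},
])

```text
time: 35.62
ee_pos: [523.7, -235.9, 137.4]
tool_rot: [3.136, -1.181, 0.569]
wrist_force: [-8.3, 5.9, 9.2]
grip_width: 24.0
```

```bash
python3 turn.py 485.6 -215.2 9 20 138
```

```text
35.625 [ 523.73 -235.92  137.39] [ 0.53 -0.85  0.  ] [ 0.78  0.49 -0.38] [-8.27  5.89  9.21] 23.952461235352693
r 43.391064242016576 az -28.516204372717628
[{"jaw": 1, "x": -5, "y": 5, "z": -13, "spin": 0}, {"jaw": 1, "x": -6, "y": -0, "z": -13, "spin": 0}, {"jaw": 1, "x": -5, "y": -6, "z": -13, "spin": 0}, {"jaw": 1, "x": -4, "y": -9, "z": -10, "spin": 0}, {"jaw": 1, "x": -2, "y": -13, "z": -7, "spin": 0}, {"jaw": 1, "x": -1, "y": -14, "z": -2, "spin": 0}, {"jaw": 1, "x": 1, "y": -15, "z": 2, "spin": 0}, {"jaw": 1, "x": 3, "y": -12, "z": 7, "spin": 0}, {"jaw": 1, "x": 4, "y": -9, "z": 11, "spin": 0}]
```

>>> servo_tool([
  {"jaw": 1,"x": -5,"y": 5,"z": -13,"spin": 0},
  {"jaw": 1,"x": -6,"y": 0,"z": -13,"spin": 0},
  {"jaw": 1,"x": -5,"y": -6,"z": -13,"spin": 0},
  {"jaw": 1,"x": -4,"y": -9,"z": -10,"spin": 0},
  {"jaw": 1,"x": -2,"y": -13,"z": -7,"spin": 0},
  {"jaw": 1,"x": -1,"y": -14,"z": -2,"spin": 0},
])

```text
time: 36.38
ee_pos: [448.2, -236.1, 137.7]
tool_rot: [-3.141, -1.186, 0.567]
wrist_force: [14.4, 5.9, 0.1]
grip_width: 23.8
```

```bash
python3 turn.py 485.6 -215.2 6 20 138
```

```text
36.375 [ 448.23 -236.12  137.75] [ 0.54 -0.84 -0.  ] [ 0.78  0.5  -0.38] [14.38  5.94  0.08] 23.76070572321438
r 42.822348865985745 az -150.75990809681366
[{"jaw": 1, "x": 1, "y": -14, "z": 3, "spin": 0}, {"jaw": 1, "x": 3, "y": -12, "z": 7, "spin": 0}, {"jaw": 1, "x": 5, "y": -9, "z": 11, "spin": 0}, {"jaw": 1, "x": 5, "y": -4, "z": 13, "spin": 0}, {"jaw": 1, "x": 6, "y": 1, "z": 14, "spin": 0}, {"jaw": 1, "x": 5, "y": 5, "z": 12, "spin": 0}]
```

>>> servo_tool([
  {"jaw": 1,"x": 1,"y": -14,"z": 3,"spin": 0},
  {"jaw": 1,"x": 3,"y": -12,"z": 7,"spin": 0},
  {"jaw": 1,"x": 5,"y": -9,"z": 11,"spin": 0},
  {"jaw": 1,"x": 5,"y": -4,"z": 13,"spin": 0},
  {"jaw": 1,"x": 0,"y": 0,"z": 0,"spin": 0},
  {"jaw": 1,"x": 0,"y": 0,"z": 0,"spin": 0},
])

```text
time: 37.12
ee_pos: [458.5, -183.4, 138.3]
tool_rot: [3.13, -1.184, 0.568]
wrist_force: [-0.9, 0.7, 1.6]
grip_width: 23.8
```

```bash
python3 turn.py 485.6 -215.2 1 20 138
```

```text
37.125 [ 458.48 -183.39  138.27] [ 0.53 -0.85  0.  ] [ 0.79  0.49 -0.38] [-0.89  0.73  1.6 ] 23.803206603678714
r 41.80058889303921 az 130.45845689718263
[{"jaw": 1, "x": 5, "y": 0, "z": 14, "spin": 0}]
```

>>> servo_tool([
  {"jaw": -1,"x": 0,"y": 0,"z": 0,"spin": 0},
  {"jaw": -1,"x": 0,"y": 0,"z": 0,"spin": 0},
  {"jaw": -1,"x": 0,"y": 0,"z": 0,"spin": 0},
  {"jaw": -1,"x": 0,"y": 0,"z": 0,"spin": 0},
  {"jaw": -1,"x": 0,"y": 0,"z": 0,"spin": 0},
  {"jaw": -1,"x": 0,"y": 0,"z": 0,"spin": 0},
])

```text
time: 37.88
ee_pos: [457.9, -183.8, 136.9]
tool_rot: [3.134, -1.182, 0.564]
wrist_force: [0.3, 0.2, 0.3]
grip_width: 80.7
```

>>> servo_tool([
  {"jaw": -1,"x": 0,"y": 0,"z": -15,"spin": 0},
  {"jaw": -1,"x": 0,"y": 0,"z": -25,"spin": 0},
  {"jaw": -1,"x": 0,"y": 0,"z": -25,"spin": 0},
  {"jaw": -1,"x": 10,"y": 0,"z": -20,"spin": 0},
  {"jaw": -1,"x": 40,"y": 0,"z": 0,"spin": 0},
  {"jaw": -1,"x": 40,"y": 0,"z": 0,"spin": 0},
  {"jaw": -1,"x": 0,"y": 0,"z": 0,"spin": 0},
])

```text
time: 38.75
ee_pos: [414.9, -211.2, 257.7]
tool_rot: [3.132, -1.179, 0.562]
wrist_force: [1.0, 0.5, -0.7]
grip_width: 94.1
```

Run:
```python
from h import *
np.set_printoptions(precision=1,suppress=True)
s=bot.get_state();print(s["time"],s["ee_pos"],s["wrist_force"])
cs=[bot.camera(n) for n in("top","side")]
for k in("crank_axis","crank_knob","dish","dish_handle"):
    L=[bot.pinpoint(c,k) for c in cs]
    print(k,[(round(l[0]["confidence"],2),np.array(l[0]["pixel"])) if l else None for c,l in zip(cs,L)],tri(cs,[l[0]["pixel"] for l in L]) if all(L) else "")
a=cs[0]['pixels'][150:290,130:430];b=cs[1]['pixels'][120:340,170:410]
cv2.imwrite('pics/e1.png',cv2.cvtColor(np.hstack([cv2.resize(a,(450,210),interpolation=2),cv2.resize(b,(350,321),interpolation=2)[:210]]) if 0 else np.vstack([cv2.resize(a,(560,262),interpolation=2),cv2.resize(b,(560,330),interpolation=2)]),cv2.COLOR_RGB2BGR))
```

```text
38.75 [ 414.9 -211.2  257.7] [ 1.   0.5 -0.7]
crank_axis [(0.88, array([232.8, 362.8])), (0.8, array([172.5, 342.4]))] [ 468.7 -230.   121.6]
crank_knob [(0.42, array([240.3, 352.5])), (0.55, array([172. , 348.1]))] [ 443.7 -192.3  135.8]
dish [(0.81, array([214.7, 218.4])), (0.92, array([258.3, 248.6]))] [628.4 209.6  21. ]
dish_handle [(0.97, array([203.4, 212.6])), (0.68, array([226.6, 246.1]))] [626.  218.5 111.6]
```

View pics/e1.png

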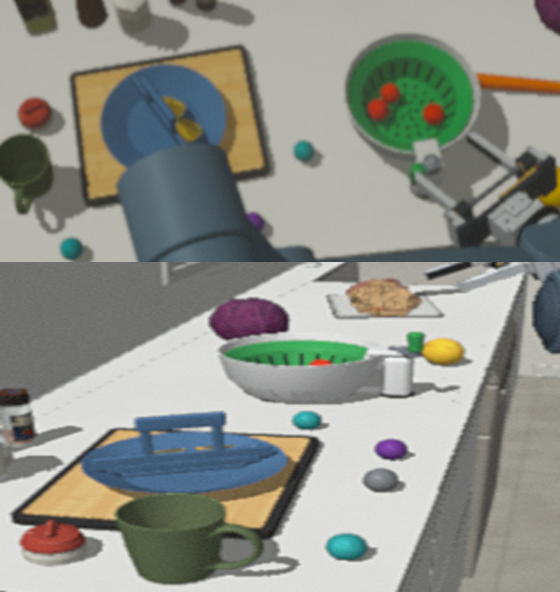

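```bash
python3 -c "
from plant import bot
print(bot.close_job())"
```

```text
the job is handed in; nothing more can be done
None
```

The job is handed in at about 39 s of the 72 s allowed. The hand-in reports no verdict, so what follows is from my last checks.

**How the dish was tipped:** The moves only offer shifts and spin about the tool's axis, so a downward-pointing tool cannot tip anything. I pushed the arm against its joint limits high up and to the side, which tilted the tool to about 22° below horizontal. That let me grip the bar from its end and use spin to tip the dish over the basket. I then set the dish back, gripped the knob lightly and turned the crank clockwise.

**Last checks:**
- **Tomatoes:** all three are inside the basket in the last top picture. I judged their distance from the axis by eye and did not measure it or their height.
- **Wedges:** both are in their half of the dish in the pictures.
- **Dish:** it stands flat on the board at about (628, 210) mm, within a few mm of where it started. The bar measures 112 mm high, as it should.
- **Crank:** the gripper's path gives about 2.1 turns. The joint should be at about 13.5 rad (12.35 needed), and the knob's position in the last pictures agrees within a few degrees.
- **Other things:** the mug, timer and carrot look unmoved. In the final top view the whole lemon is partly hidden by the arm. The side view shows it in its old place. I did not measure any of these.
- **Robot:** it is clear of everything, with a wrist force of about 1 N. The largest force I saw was about 15 N, during the turning.

**Disagreements:** The network's crank-axis point came out about 12 mm too low, so I took the circle's centre from the gripper's own path. While pushing on the elbow's lower limit, joint 3 once read 0.126 rad against its 0.13 limit. I don't know whether that counts as passing its range.

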